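# Stack lens spacers on the assembly arbor

### The arm

A 6-joint arm with a two-finger parallel gripper is mounted at the origin on the work surface. World frame = base frame: x ahead of the robot, y to its left, z up, the work surface at z = 0. Lengths are in m, angles in rad, forces in N, time in s.
With the tool pointing down it reaches from about 0.35 to 0.875 m from the base axis. Payload 4.2 kg.
Tool frame: the origin (TCP) lies where the fingers leave the gripper's body, on its centre line; the fingertips stand 70 mm ahead of it and the grasp point (between the pads) lies 51 mm ahead of it (env.tcp_to_grasp is the distance from the TCP to the grasp point, in m); z points along the fingers, y is the line along which they close (so a half turn about z gives the same grasp; the last joint's range is limited). The gripper opens to 87 mm and grips with 3 to 60 N. Pads are 19 mm wide; open, the fingers measure 117 mm over their backs; the gripper's body (75 mm by 190 mm) begins 51 mm behind the grasp point.
Start: joints at [1.526, 0.385, 0.008, 0, -1.194, -0.259], TCP at [0.187, 0.596, 0.292] pointing down, gripper open.
Joint ranges: [-3.14, 3.14], [-1.21, 2.06], [-1.07, 1.41], [-3.16, 2.05], [-2.99, -0.16], [-3.1, 3.1]. Speed limits (rad/s): [2.79, 2.79, 3.14, 3.14, 3.14, 3.14].

### API

Orientations are given as a unit quaternion [x, y, z, w].
In Python, from rig import env gives the robot as it stands.
- The arm moves only by the tool drive_tool, never from a script. Its argument "commands" is a list of rows, each an object of numbers: "tx", "ty", "tz": the shift along the tool's x, y, z in cm; "ax", "ay", "az": the turn, a rotation vector about the tool's x, y, z in degrees; "jaw": the opening, from 0 (shut) to 1 (fully open). In form: [{"tx": .., "ty": .., "tz": .., "ax": .., "ay": .., "az": .., "jaw": ..}, ...]. A call has 1 to 8 rows; each row is the pose to reach, as a shift and turn from the pose commanded when the call began, along the tool's axes at that moment; what a row does not reach only later rows make up. A row lasts 1/8 s, in which the tool goes at most 62.5 mm and 10.7 degrees, less where a joint would pass 70% of its speed; a pose out of reach is approached as far as the arm can. A call with a gripper value outside its range is refused whole. The fingers move at their own pace and stop on an object; "newtons" is the grip in N (left out, the last holds). Time passes only in rows, so rows that repeat a pose let the fingers close. It gives the time, the measured TCP pose, the force, the opening and the grip force at its end, in the units of the state.
- env.read_state(): the state, without advancing time (a new reading comes with each control period).
- env.snapshot(name): name is "scene" or "top" or "wrist"; returns a dict with "color" (420x560x3 uint8, red, green, blue), "vfov" (degrees; the focal length in pixels is half the picture's height over the tangent of half this angle, whatever the lens; pixels are square), "cx", "cy" (the principal point, pixels), "k1" (the pictures are not rectified: a ray, as slopes to the right and down, at radius r is drawn at 1 + k1 r^2 times it, then the intrinsics apply), "eye" and "attitude" of the camera in the world; the wrist camera has in their place "mount" (4x4, takes a point from camera to tool coordinates, whose origin is the TCP and whose axes are the flange's). Camera axes: x right, y up, looking along -z (the intrinsics and any distortion apply to the point x, -y, -z); pixel columns grow to the right and rows downward; lengths in m; the calibration is good to about 2 mm. A picture is of the moment at which its call begins: read the wrist's pose just before it. There is no depth.
- env.sign_off(): hands the job in; it is judged then, once.
The state is a dict: "clock": time; "joint_positions": joint angles; "qd": joint speeds; "tau": joint torques, N m; "tool_pos": TCP position; "tool_rot": TCP orientation; "wrist_force": force on the tool from outside, world axes, zero at the start; "wrist_torque": the same for the moment, N m; "width": finger opening in m; "grip_force": force on a finger pad.
Only numpy, scipy, OpenCV 4.12 (cv2) and the standard library are available. Lean on these libraries where they do the work, as an engineer would, in place of code of your own. Each camera call takes 0.05 s, during which the arm holds its last target. There are 200 camera calls.

### The job

Thread the three lens spacers onto the upright arbor in order of thickness, one at a time: thickest first at the bottom, thinnest last on top. The arbor's sprung strips drag in the bores, so push each spacer down by feel until it bears on the red stop or on the spacer below, press it firmly home with about 12 N (never as much as 20 N, the parts are delicate), then let go; leave the finished stack on the arbor and do not disturb the bottle, the jar and the wrench.

Things in the scene. Friction and masses are not known exactly. Their poses are not given: they have to be found in the camera images.
- spacer_thick: white plastic ring, outer diameter 44 mm, bore 21 mm, 16 mm thick, about 60 g, lying flat on the bench; origin at the centre of its underside, z along its axis, up
- spacer_medium: blue plastic ring, outer diameter 44 mm, bore 21 mm, 12 mm thick, about 50 g, lying flat; origin at the centre of its underside, z along its axis, up
- spacer_thin: orange plastic ring, outer diameter 44 mm, bore 21 mm, 8 mm thick, about 40 g, lying flat; origin at the centre of its underside, z along its axis, up
- stand: fixed assembly stand: dark steel foot, 90 mm diameter, 14 mm high, with an upright steel arbor of 19 mm diameter on its axis, cylindrical up to 80 mm above the bench, then tapering to 10 mm diameter at the tip. It carries sprung brass strips and a red stop disc (see stop_lowest). Origin at the centre of the foot's underside, z up along the arbor
- strips_top (a point): point on the arbor's axis, 74 mm above the bench, where the three brass strips begin; they run down to 34 mm, 120 degrees apart, stand out about 1.8 mm and spring inward. They catch briefly at their upper ends (5 to 12 N), then drag on a bore with 1 to 5 N, enough to hold up a spacer that is not pushed
- stop_lowest (a point): point on the arbor's axis, 28 mm above the bench: the lowest place of the red stop disc's upper face. The disc (34 mm diameter) is set anywhere from 0 to 10 mm above this point, different every time and not measured. It is sprung and sinks under load (see joint buffer)
- arbor_tip (a point): the centre of the arbor's flat tip, on its axis, 90 mm above the bench
- buffer (a joint): how far the red stop disc is pressed down against its spring, in m: 0 unloaded, at most 0.006, where it is rigid; the spring gives 4 N per mm
- bottle: amber bottle, 48 mm diameter, 100 mm high, standing; bystander; origin at the centre of its underside
- jar: white jar, 48 mm diameter, 50 mm high, standing; bystander; origin at the centre of its underside
- wrench: steel wrench, 150 mm long, lying flat; bystander; origin at its middle, underside, x along it
Things that resemble listed ones, but are neither listed nor needed, are in the scene too. There is more than one size of the spacer_medium; the one meant has the size given above. Of the things that look like the spacer_thin, take the one that is nearest to the robot's base at the start.

How it is judged:
On the way, in this order (a step that is already met when the one before it is completed fails the run):
1. the thick spacer is on the arbor, the others still away from it, and presses the stop down over 1.5 mm, that is with over 6 N (horizontal distance between spacer_thick and arbor_tip below 0.004 m and angle between spacer_thick's own z axis and vertical below 0.08 rad and z of spacer_thick in the frame of stand below 0.042 m and horizontal distance between each of spacer_medium, spacer_thin and arbor_tip above 0.03 m and value of joint buffer above 0.0015 m), for 0.1 s.
2. with the thin spacer still away, the medium one is pressed down on the thick one with over 6 N (horizontal distance between each of spacer_thick, spacer_medium and arbor_tip below 0.004 m and angle between each of spacer_thick, spacer_medium's own z axis and vertical below 0.08 rad and z of spacer_thick in the frame of stand below 0.042 m and z of spacer_medium in the frame of spacer_thick between 0.0135 and 0.0185 m and horizontal distance between spacer_thin and arbor_tip above 0.03 m and contact force between spacer_medium and spacer_thick above 6 N), for 0.1 s.
3. the thin spacer is pressed down on the medium one with over 6 N (horizontal distance between each of spacer_thick, spacer_medium, spacer_thin and arbor_tip below 0.004 m and angle between each of spacer_thick, spacer_medium, spacer_thin's own z axis and vertical below 0.08 rad and z of spacer_thick in the frame of stand below 0.042 m and z of spacer_medium in the frame of spacer_thick between 0.0135 and 0.0185 m and z of spacer_thin in the frame of spacer_medium between 0.0095 and 0.0145 m and contact force between spacer_thin and spacer_medium above 6 N), for 0.1 s.
At the end, for the whole second after the job is handed in: the spacers sit level (0.08 rad) on the arbor (4 mm): thick lowest, under 42 mm above the bench and bearing on the stop (sunk over 0.1 mm, as the stack's weight alone does), then medium, then thin, each on the one below within 2.5 mm; released and at rest (value of joint buffer above 0.0001 m and horizontal distance between each of spacer_thick, spacer_medium, spacer_thin and arbor_tip below 0.004 m and angle between each of spacer_thick, spacer_medium, spacer_thin's own z axis and vertical below 0.08 rad and z of spacer_thick in the frame of stand below 0.042 m and z of spacer_medium in the frame of spacer_thick between 0.0135 and 0.0185 m and z of spacer_thin in the frame of spacer_medium between 0.0095 and 0.0145 m and linear speed of each of spacer_thick, spacer_medium, spacer_thin below 0.01 m/s and contact force between each of spacer_thick, spacer_medium, spacer_thin and the fingers below 0.1 N); the robot touches nothing.
It fails at once if the stop is pressed down over 5 mm, that is with over 20 N (value of joint buffer above 0.005 m).
It fails at once if one spacer bears on another with over 20 N (contact force between any of spacer_medium, spacer_thin and spacer_thick above 20 N or contact force between spacer_thin and spacer_medium above 20 N).
It fails at once if a spacer jams on the stand with over 40 N (all contacts added up, the strips' squeeze too) (contact force between any of spacer_thick, spacer_medium, spacer_thin and stand above 40 N).
It fails at once if the arm or fingers bear on the stand with over 20 N (contact force between the arm and stand above 20 N).
It fails at once if the bottle, jar or wrench is moved over 15 mm or the bottle or jar tipped (distance of any of bottle, jar, wrench from where it was at the start of the episode above 0.015 m or angle between any of bottle, jar's own z axis and vertical above 0.3 rad).
It also fails if it takes over 72 s, if anything falls off the work surface, if the arm or the gripper's body presses on something with over 40 N, if the wrist force passes 120 N, or if a joint passes its speed limit or range.

## Working session

There is one attempt and no reset: what is moved stays moved. The work goes in short steps, Python scripts to look and compute and a tool call to move; the robot and the scene stay as the last step left them, time stands still between calls to the robot, and variables do not carry over. Pictures are saved under pics/ and viewed, at most 10 in all, crops included, and the job is handed in when it is done.

Besides the shell and the picture viewer there is one more tool, called after "Emit:" by a JSON object that holds its "fn" and its "kwargs", one argument or row to a line. drive_tool: Moves the arm, as the interface text tells. Its arguments: {"type":"object","properties":{"commands":{"type":"array","items":{"type":"object","properties":{"tx":{"type":"number"},"ty":{"type":"number"},"tz":{"type":"number"},"ax":{"type":"number"},"ay":{"type":"number"},"az":{"type":"number"},"jaw":{"type":"number"}}}},"newtons":{"type":"number"}},"required":["commands"]}

```bash
mkdir -p pics
cat > h.py <<'E'
import numpy as np, cv2
from scipy.spatial.transform import Rotation as R
from rig import env
def cam(s,st=None):
    if 'mount' in s:
        T=np.eye(4);T[:3,:3]=R.from_quat(st['tool_rot']).as_matrix();T[:3,3]=st['tool_pos']
        M=T@np.array(s['mount']);return M[:3,:3],M[:3,3]
    a=np.array(s['attitude'],float)
    A=R.from_quat(a).as_matrix() if a.size==4 else a.reshape(3,3)
    return A,np.array(s['eye'],float)
def K(s):
    f=210/np.tan(np.radians(s['vfov'])/2)
    return f,s['cx'],s['cy'],s['k1']
def ray(s,uv,st=None):
    A,e=cam(s,st);f,cx,cy,k1=K(s);d=(np.atleast_2d(uv)-[cx,cy])/f
    u=d.copy()
    for _ in range(30): u=d/(1+k1*(u**2).sum(1,keepdims=True))
    return e,(np.c_[u[:,0],-u[:,1],-np.ones(len(u))])@A.T
def onplane(s,uv,z,st=None):
    e,d=ray(s,uv,st);return e+d*((z-e[2])/d[:,2:3])
def proj(s,P,st=None):
    A,e=cam(s,st);f,cx,cy,k1=K(s);c=(np.atleast_2d(P)-e)@A
    u=np.c_[c[:,0],-c[:,1]]/-c[:,2:3];u=u*(1+k1*(u**2).sum(1,keepdims=True))
    return u*f+[cx,cy]
def save(n,im): cv2.imwrite('pics/'+n+'.png',im[...,::-1])
E
python3 - <<'E'
from h import *
import pickle
st=env.read_state();print({k:np.round(v,3) for k,v in st.items()},env.tcp_to_grasp)
D={}
for n in('scene','top','wrist'):
    D[n]=env.snapshot(n);s=D[n];print(n,{k:np.round(v,3).tolist() for k,v in s.items() if k!='color'})
    
D['st']=st
pickle.dump(D,open('d0.pkl','wb'))
save('top',cv2.resize(D['top']['color'],(800,600)));save('scene',cv2.resize(D['scene']['color'],(800,600)))
E
```

```text
{'clock': np.float64(0.0), 'joint_positions': array([ 1.526,  0.386,  0.007, -0.   , -1.194, -0.259]), 'qd': array([-0.001, -0.001, -0.001, -0.   , -0.001, -0.   ]), 'tau': array([-1.0000e-03, -3.9066e+01,  1.8741e+01,  4.2200e+00,  1.1000e-02,
       -0.0000e+00]), 'tool_pos': array([0.187, 0.596, 0.291]), 'tool_rot': array([ 0.988, -0.151, -0.   ,  0.001]), 'wrist_force': array([-0.096,  0.07 , -0.068]), 'wrist_torque': array([ 0.036,  0.015, -0.035]), 'grip_force': np.float64(0.0), 'width': np.float64(0.087)} 0.051
scene {'vfov': 52.448, 'cx': 278.232, 'cy': 212.73, 'k1': -0.068, 'eye': [1.128, -0.398, 0.913], 'attitude': [0.297, 0.141, 0.428, 0.842]}
top {'vfov': 44.926, 'cx': 275.162, 'cy': 211.366, 'k1': -0.074, 'eye': [0.415, 0.01, 1.073], 'attitude': [0.073, -0.052, -0.697, 0.711]}
wrist {'vfov': 67.055, 'cx': 283.493, 'cy': 209.855, 'k1': 0.015, 'mount': [[-0.001, 0.967, 0.256, 0.07], [1.0, 0.0, 0.001, 0.0], [0.001, 0.256, -0.967, -0.093], [0.0, 0.0, 0.0, 1.0]]}
```

View pics/top.png

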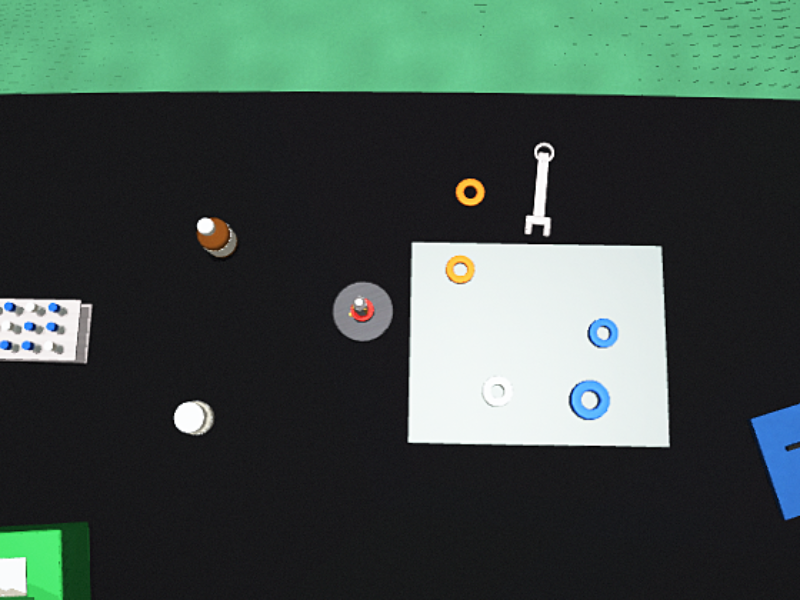

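View pics/scene.png

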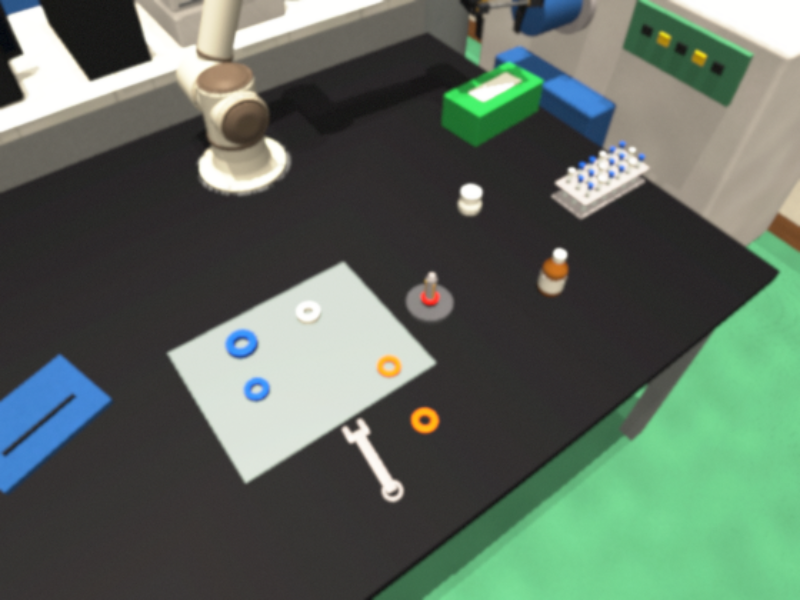

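The top view (800x600) shows:
- White ring at (497,391).
- Blue rings at (603,333), small, and (589,400), larger.
- Orange rings at (460,269) on the mat and (470,192) beyond it.
- Stand at (362,311) with its red disc, bottle at (215,235), jar at (193,418), wrench at (540,190).

The scene view agrees. Candidates: the small blue ring should be the 44 mm one, and the orange ring at (460,269) is nearer the base. I'll measure both.

```bash
cat >> h.py <<'E'
def mask(im,col):
    h=cv2.cvtColor(im,cv2.COLOR_RGB2HSV);H,S,V=h[...,0],h[...,1],h[...,2]
    if col=='blue': m=(H>100)&(H<125)&(S>130)&(V>90)
    if col=='orange': m=(H>8)&(H<25)&(S>150)&(V>150)
    if col=='red': m=((H<6)|(H>174))&(S>150)&(V>90)
    return m.astype(np.uint8)
def rings(im,col,amin=100):
    m=mask(im,col);c,_=cv2.findContours(m,cv2.RETR_EXTERNAL,cv2.CHAIN_APPROX_NONE)
    return [cv2.convexHull(k)[:,0].astype(float) for k in c if cv2.contourArea(k)>amin]
def circ(P):
    A=np.c_[2*P[:,:2],np.ones(len(P))];x=np.linalg.lstsq(A,(P[:,:2]**2).sum(1),rcond=None)[0]
    return x[0],x[1],2*np.sqrt(x[2]+x[0]**2+x[1]**2)
E
python3 - <<'E'
from h import *
import pickle
D=pickle.load(open('d0.pkl','rb'))
for n in('top','scene'):
    s=D[n]
    for c,z in(('blue',.012),('orange',.008),('red',.033)):
        for k in rings(s['color'],c,60):
            o=cv2.fitEllipse(k.astype(np.float32)); P=onplane(s,k,z);x,y,d=circ(P)
            print(n,c,np.round(o[0]),'xyd',np.round([x,y,d],4),'r',round(np.hypot(x,y),3))
s=D['top']
g=cv2.cvtColor(s['color'],cv2.COLOR_RGB2GRAY)
for uv in([497,391],[362,311],[359,300],[215,240],[193,418],[543,150],[538,230]): print(uv,onplane(s,np.array(uv)*.7,0.)[0].round(3))
# foot: grey
h=cv2.cvtColor(s['color'],cv2.COLOR_RGB2HSV)
m=((h[...,1]<60)&(h[...,2]>60)&(h[...,2]<150)).astype(np.uint8)
c,_=cv2.findContours(m,cv2.RETR_EXTERNAL,cv2.CHAIN_APPROX_NONE)
for k in c:
    if 600<cv2.contourArea(k)<3000:
        k=cv2.convexHull(k)[:,0].astype(float);print('foot',k.mean(0),circ(onplane(s,k,.014)))
a=cv2.resize(s['color'][150:310,300:460],(600,600),interpolation=cv2.INTER_CUBIC);save('crop1',a)
E
```

```text
top blue [548. 319.] xyd [ 0.3832 -0.539   0.1637] r 0.661
top blue [413. 280.] xyd [ 0.4664 -0.2432  0.0559] r 0.526
top blue [422. 232.] xyd [ 0.5653 -0.2649  0.0423] r 0.624
top orange [322. 188.] xyd [ 0.6582 -0.0538  0.0418] r 0.66
top orange [151. 163.] xyd [0.7113 0.3227 0.0377] r 0.781
top orange [329. 134.] xyd [ 0.7798 -0.0687  0.0438] r 0.783
top red [253. 217.] xyd [0.5897 0.0891 0.032 ] r 0.596
scene blue [179. 272.] xyd [ 0.5707 -0.2666  0.0414] r 0.63
scene blue [ 24. 295.] xyd [ 0.4098 -0.5895  0.2273] r 0.718
scene blue [169. 240.] xyd [ 0.4708 -0.2432  0.0562] r 0.53
scene blue [400.  70.] xyd [0.2069 0.7712 0.4074] r 0.798
scene blue [389.   6.] xyd [-0.1026  1.1619  0.1746] r 1.166
scene blue [15. -3.] xyd [-1.1868 -0.2239  0.1354] r 1.208
scene orange [297. 294.] xyd [ 0.7827 -0.0695  0.0471] r 0.786
scene orange [272. 256.] xyd [ 0.6628 -0.0556  0.0403] r 0.665
scene orange [389. 188.] xyd [0.6725 0.3518 0.0439] r 0.759
[497, 391] [ 0.477 -0.111  0.   ]
[362, 311] [0.593 0.091 0.   ]
[359, 300] [0.609 0.096 0.   ]
[215, 240] [0.7   0.322 0.   ]
[193, 418] [0.427 0.338 0.   ]
[543, 150] [ 0.852 -0.184  0.   ]
[538, 230] [ 0.723 -0.174  0.   ]
foot [253.68 216.04] (np.float64(0.5908522899335096), np.float64(0.09008803305958732), np.float64(0.08897825755077352))
```

View pics/crop1.png

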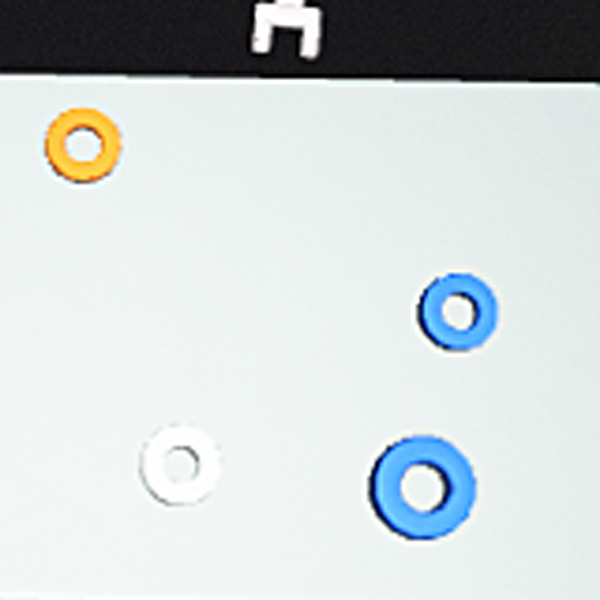

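The crop confirms the choice. The small blue ring at (457,312) measures 42 mm against 56 mm for its neighbour, so it is spacer_medium. The orange ring on the mat at (83,145) lies 0.66 m from the base against 0.78 m, so it is spacer_thin. I'll move above the white ring.

Emit:
{"fn": "drive_tool", "kwargs": {
  "commands": [
    {"tx":48.5,"ty":58.8,"tz":9.1,"az":-17.3,"jaw":1},
    {"tx":48.5,"ty":58.8,"tz":9.1,"az":-17.3,"jaw":1},
    {"tx":48.5,"ty":58.8,"tz":9.1,"az":-17.3,"jaw":1},
    {"tx":48.5,"ty":58.8,"tz":9.1,"az":-17.3,"jaw":1},
    {"tx":48.5,"ty":58.8,"tz":9.1,"az":-17.3,"jaw":1},
    {"tx":48.5,"ty":58.8,"tz":9.1,"az":-17.3,"jaw":1},
    {"tx":48.5,"ty":58.8,"tz":9.1,"az":-17.3,"jaw":1},
    {"tx":48.5,"ty":58.8,"tz":9.1,"az":-17.3,"jaw":1}
  ]
}}

```text
$.commands[0]: bad value
```

```bash
cat >> h.py <<'E'
def to(x,y,z,yaw=0.):
    st=env.read_state();r=R.from_quat(st['tool_rot'])
    g=R.from_euler('z',yaw,degrees=True)*R.from_quat([1,0,0,0])
    t=r.inv().apply(np.array([x,y,z])-st['tool_pos'])*100
    a=(r.inv()*g).as_rotvec(degrees=True)
    print('t',round(st['clock'],2),'at',np.round(st['tool_pos'],4),'F',np.round(st['wrist_force'],1),'MOVE',np.round(t,2),np.round(a,1))
E
python3 -c "
from h import *
to(.475,-.11,.2)"
```

```text
t 0.15 at [0.1868 0.5961 0.2914] F [ 0.5 -0.1 -0. ] MOVE [48.62 58.73  9.24] [  0.1   0.  -17.4]
```

Emit:
{"fn": "drive_tool", "kwargs": {
  "commands": [
    {"tx":40,"ty":48,"tz":7,"az":-17,"jaw":1},
    {"tx":40,"ty":48,"tz":7,"az":-17,"jaw":1},
    {"tx":40,"ty":48,"tz":7,"az":-17,"jaw":1},
    {"tx":40,"ty":48,"tz":7,"az":-17,"jaw":1},
    {"tx":40,"ty":48,"tz":7,"az":-17,"jaw":1},
    {"tx":40,"ty":48,"tz":7,"az":-17,"jaw":1},
    {"tx":40,"ty":48,"tz":7,"az":-17,"jaw":1},
    {"tx":40,"ty":48,"tz":7,"az":-17,"jaw":1}
  ]
}}

```text
$.commands[0]: bad value
```

```bash
python3 -c "
from h import *
to(.475,-.11,.2)"
```

```text
t 0.15 at [0.1868 0.5961 0.2914] F [ 0.5 -0.1 -0. ] MOVE [48.62 58.73  9.24] [  0.1   0.  -17.4]
```

Emit:
{"fn": "drive_tool", "kwargs": {
  "commands": [
    {"tx":4.0,"ty":4.8,"tz":0.7,"ax":0,"ay":0,"az":-5,"jaw":1},
    {"tx":8,"ty":9.6,"tz":1.4,"ax":0,"ay":0,"az":-10,"jaw":1},
    {"tx":12,"ty":14.4,"tz":2.1,"ax":0,"ay":0,"az":-17,"jaw":1},
    {"tx":16,"ty":19.2,"tz":2.8,"ax":0,"ay":0,"az":-17,"jaw":1},
    {"tx":20,"ty":24,"tz":3.5,"ax":0,"ay":0,"az":-17,"jaw":1},
    {"tx":24,"ty":28.8,"tz":4.2,"ax":0,"ay":0,"az":-17,"jaw":1},
    {"tx":28,"ty":33.6,"tz":4.9,"ax":0,"ay":0,"az":-17,"jaw":1},
    {"tx":32,"ty":38.4,"tz":5.6,"ax":0,"ay":0,"az":-17,"jaw":1}
  ]
}}

```text
clock: 1.15
tool_pos: [0.3765, 0.1351, 0.2366]
tool_rot: [1.0, -0.003, 0.0, -0.0]
wrist_force: [0.9, 1.0, 1.2]
width: 0.0865
grip_force: 0.0
```

```bash
python3 -c "
from h import *
to(.475,-.11,.2)"
```

```text
t 1.15 at [0.3765 0.1351 0.2366] F [0.9 1.  1.2] MOVE [ 9.99 24.45  3.66] [-0.  -0.  -0.4]
```

Emit:
{"fn": "drive_tool", "kwargs": {
  "commands": [
    {"tx":9.9,"ty":24.4,"tz":3.6,"ax":0,"ay":0,"az":-0.4,"jaw":1},
    {"tx":9.9,"ty":24.4,"tz":3.6,"ax":0,"ay":0,"az":-0.4,"jaw":1},
    {"tx":9.9,"ty":24.4,"tz":3.6,"ax":0,"ay":0,"az":-0.4,"jaw":1},
    {"tx":9.9,"ty":24.4,"tz":3.6,"ax":0,"ay":0,"az":-0.4,"jaw":1},
    {"tx":9.9,"ty":24.4,"tz":3.6,"ax":0,"ay":0,"az":-0.4,"jaw":1},
    {"tx":9.9,"ty":24.4,"tz":3.6,"ax":0,"ay":0,"az":-0.4,"jaw":1}
  ]
}}

```text
clock: 1.9
tool_pos: [0.4734, -0.1084, 0.2]
tool_rot: [1.0, -0.001, -0.001, -0.0]
wrist_force: [0.5, 0.1, -0.1]
width: 0.0869
grip_force: 0.0
```

Run:
```python
from h import *
import pickle
to(.475,-.11,.2)
st=env.read_state();s=env.snapshot('wrist');pickle.dump((st,s),open('w1.pkl','wb'))
save('w1',cv2.resize(s['color'],(800,600)))
print(proj(s,[[.475,-.11,.016]],st),s['color'][::60,::80].mean(2).astype(int).tolist()[3])
g=cv2.cvtColor(s['color'],cv2.COLOR_RGB2GRAY)
p=proj(s,[[.475,-.11,.016]],st)[0].astype(int)
for r in cv2.HoughCircles(cv2.medianBlur(g,3),cv2.HOUGH_GRADIENT,1,40,param1=60,param2=20,minRadius=15,maxRadius=80)[0][:6]:
    print(r,onplane(s,r[:2],.016,st)[0].round(4))
```

```text
t 1.9 at [ 0.4734 -0.1084  0.2   ] F [ 0.5  0.1 -0.1] MOVE [0.16 0.16 0.  ] [-0.   0.1 -0.1]
[[285.48690595 203.66022684]] [36, 33, 198, 187, 184, 191, 196]
[282.5 202.5  23.3] [ 0.4761 -0.1073  0.016 ]
[15.5 74.5 74.6] [0.5825 0.1069 0.016 ]
[428.5 208.5  33.6] [ 0.4701 -0.2388  0.016 ]
[425.5 289.5  48.6] [ 0.3893 -0.245   0.016 ]
[141.5 288.5  48.8] [0.3911 0.0291 0.016 ]
[472.5 102.5  32.2] [ 0.5604 -0.2643  0.016 ]
```

View pics/w1.png

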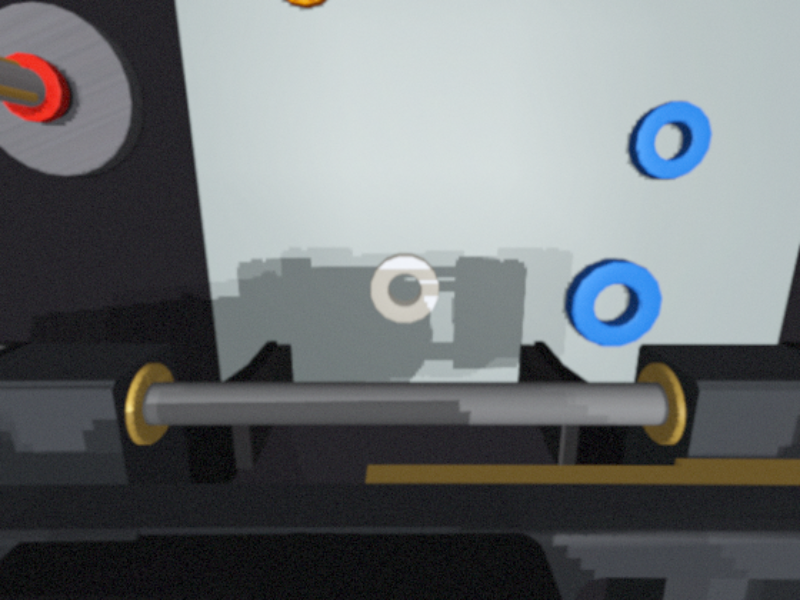

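The wrist view shows the white ring at (404,289) of 800, between the fingers. It also shows the blue rings at right and the stand at upper left. I'll descend, grip once to centre it in y, reopen, turn 90° and grip again to centre it in the other direction.

Emit:
{"fn": "drive_tool", "kwargs": {
  "commands": [
    {"tx":0.25,"ty":-0.1,"tz":6,"ax":0,"ay":0,"az":0,"jaw":0.8},
    {"tx":0.25,"ty":-0.1,"tz":11,"ax":0,"ay":0,"az":0,"jaw":0.7},
    {"tx":0.25,"ty":-0.1,"tz":12.6,"ax":0,"ay":0,"az":0,"jaw":0.65},
    {"tx":0.25,"ty":-0.1,"tz":12.6,"ax":0,"ay":0,"az":0,"jaw":0.65},
    {"tx":0.25,"ty":-0.1,"tz":12.6,"ax":0,"ay":0,"az":0,"jaw":0.3},
    {"tx":0.25,"ty":-0.1,"tz":12.6,"ax":0,"ay":0,"az":0,"jaw":0.3},
    {"tx":0.25,"ty":-0.1,"tz":12.6,"ax":0,"ay":0,"az":0,"jaw":0.3},
    {"tx":0.25,"ty":-0.1,"tz":12.6,"ax":0,"ay":0,"az":0,"jaw":0.3}
  ],
  "newtons": 8
}}

```text
clock: 2.95
tool_pos: [0.4769, -0.1063, 0.0759]
tool_rot: [1.0, 0.0, 0.001, -0.0]
wrist_force: [-2.2, 4.1, 7.9]
width: 0.0438
grip_force: 8.0
```

Emit:
{"fn": "drive_tool", "kwargs": {
  "commands": [
    {"tx":0,"ty":0,"tz":0,"ax":0,"ay":0,"az":0,"jaw":0.7},
    {"tx":0,"ty":0,"tz":0,"ax":0,"ay":0,"az":0,"jaw":0.7},
    {"tx":0,"ty":0,"tz":0,"ax":0,"ay":0,"az":10,"jaw":0.7},
    {"tx":0,"ty":0,"tz":0,"ax":0,"ay":0,"az":20,"jaw":0.7},
    {"tx":0,"ty":0,"tz":0,"ax":0,"ay":0,"az":30,"jaw":0.7},
    {"tx":0,"ty":0,"tz":0,"ax":0,"ay":0,"az":40,"jaw":0.7},
    {"tx":0,"ty":0,"tz":0,"ax":0,"ay":0,"az":50,"jaw":0.7},
    {"tx":0,"ty":0,"tz":0,"ax":0,"ay":0,"az":60,"jaw":0.7}
  ]
}}

```text
clock: 3.95
tool_pos: [0.4758, -0.107, 0.0744]
tool_rot: [0.864, -0.503, -0.0, 0.0]
wrist_force: [-0.1, 0.1, 0.2]
width: 0.0608
grip_force: 0.0
```

Emit:
{"fn": "drive_tool", "kwargs": {
  "commands": [
    {"tx":0,"ty":0,"tz":0,"ax":0,"ay":0,"az":10,"jaw":0.7},
    {"tx":0,"ty":0,"tz":0,"ax":0,"ay":0,"az":20,"jaw":0.7},
    {"tx":0,"ty":0,"tz":0,"ax":0,"ay":0,"az":30,"jaw":0.7},
    {"tx":0,"ty":0,"tz":0,"ax":0,"ay":0,"az":30,"jaw":0.3},
    {"tx":0,"ty":0,"tz":0,"ax":0,"ay":0,"az":30,"jaw":0.3},
    {"tx":0,"ty":0,"tz":0,"ax":0,"ay":0,"az":30,"jaw":0.3},
    {"tx":0,"ty":0,"tz":0,"ax":0,"ay":0,"az":30,"jaw":0.3},
    {"tx":0,"ty":0,"tz":0,"ax":0,"ay":0,"az":30,"jaw":0.3}
  ]
}}

```text
clock: 4.95
tool_pos: [0.476, -0.1067, 0.0745]
tool_rot: [0.707, -0.707, -0.0, 0.0]
wrist_force: [-0.3, 0.2, -0.8]
width: 0.0433
grip_force: 8.0
```

```bash
python3 -c "
from h import *
print(env.read_state()['joint_positions'])
to(.59,.0895,.2,-90)"
```

```text
[ 1.13138468e-01  4.41284562e-01 -5.81719094e-01 -4.16899964e-05
 -5.47895248e-01 -1.12905871e-01]
t 4.95 at [ 0.476  -0.1067  0.0745] F [-0.3  0.2 -0.8] MOVE [-19.62 -11.4  -12.55] [0. 0. 0.]
```

Emit:
{"fn": "drive_tool", "kwargs": {
  "commands": [
    {"tx":0,"ty":0,"tz":0,"ax":0,"ay":0,"az":0,"jaw":0.3},
    {"tx":0,"ty":0,"tz":-5,"ax":0,"ay":0,"az":0,"jaw":0.3},
    {"tx":-2,"ty":-1,"tz":-10,"ax":0,"ay":0,"az":0,"jaw":0.3},
    {"tx":-6.6,"ty":-3.8,"tz":-14,"ax":0,"ay":0,"az":0,"jaw":0.3},
    {"tx":-11,"ty":-6.4,"tz":-17.6,"ax":0,"ay":0,"az":0,"jaw":0.3},
    {"tx":-15.5,"ty":-9,"tz":-18.6,"ax":0,"ay":0,"az":0,"jaw":0.3},
    {"tx":-19.6,"ty":-11.4,"tz":-18.6,"ax":0,"ay":0,"az":0,"jaw":0.3},
    {"tx":-19.6,"ty":-11.4,"tz":-18.6,"ax":0,"ay":0,"az":0,"jaw":0.3}
  ],
  "newtons": 40
}}

```text
clock: 5.95
tool_pos: [0.5911, 0.0919, 0.2599]
tool_rot: [0.708, -0.706, -0.0, -0.0]
wrist_force: [-1.3, 0.5, -0.8]
width: 0.0423
grip_force: 40.0
```

Emit:
{"fn": "drive_tool", "kwargs": {
  "commands": [
    {"tx":0,"ty":0,"tz":0,"ax":0,"ay":0,"az":0,"jaw":0.3},
    {"tx":0,"ty":0,"tz":0,"ax":0,"ay":0,"az":0,"jaw":0.3}
  ]
}}

```text
clock: 6.2
tool_pos: [0.5894, 0.0882, 0.2605]
tool_rot: [-0.707, 0.708, 0.0, -0.0]
wrist_force: [-0.4, -1.1, -0.7]
width: 0.0427
grip_force: 40.0
```

Run:
```python
from h import *
import pickle
to(.59,.0895,.26,-90)
st=env.read_state();s=env.snapshot('wrist');pickle.dump((st,s),open('w2.pkl','wb'))
save('w2',cv2.resize(s['color'],(800,600)))
r=R.from_quat(st['tool_rot'])
print('x10/7: tip',proj(s,[[.59,.0895,.09],[.59,.0895,.028]],st)/.7,'ring bottom',proj(s,r.apply([[0,0,.072],[.022,0,.072],[0,0,.057],[.022,0,.057]])+st['tool_pos'],st)/.7)
```

```text
t 6.2 at [0.5894 0.0882 0.2605] F [-0.4 -1.1 -0.7] MOVE [-0.13 -0.06  0.05] [ 0.  -0.  -0.1]
x10/7: tip [[403.50154042 301.61020502]
 [403.79395151 279.58282411]] ring bottom [[404.20692104 363.9485864 ]
 [404.13528236 310.09264843]
 [404.09220733 380.38966587]
 [404.00999021 322.15386221]]
```

View pics/w2.png

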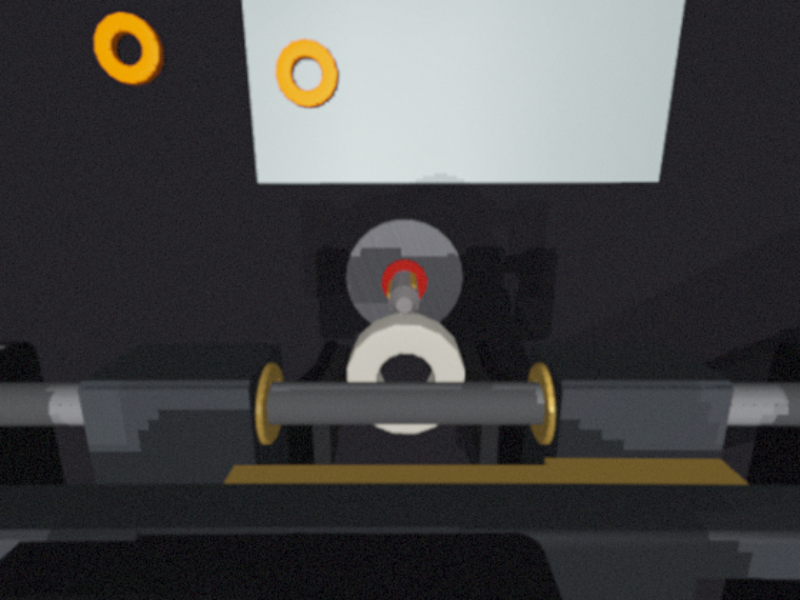

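The ring is held centred between the fingers, spanning columns 347–465 with its top edge near row 313. The arbor tip is at about (403,302), right where my estimate projects it. I'll refine it numerically.

Run:
```python
from h import *
import pickle
st,s=pickle.load(open('w2.pkl','rb'));im=s['color']
g=cv2.cvtColor(im,cv2.COLOR_RGB2GRAY)
print('tip rows',[(r,g[r,270:298].tolist()) for r in range(188,222,3)])
h=cv2.cvtColor(im,cv2.COLOR_RGB2HSV)
m=mask(im,'red');k=cv2.convexHull(cv2.findNonZero(m))[:,0].astype(float);P=onplane(s,k,.033,st);print('red',circ(P[k[:,1]<200]))
# foot outer edge, upper arc columns
f=((g>60)&(h[...,1]<60)).astype(np.uint8);f[:140]=0;f[215:]=0;f[:,:235]=0;f[:,330:]=0
k=cv2.convexHull(cv2.findNonZero(f))[:,0].astype(float);k=k[k[:,1]<205];print('foot',circ(onplane(s,k,.014,st)))
# ring outer span
w=((g>120)&(h[...,1]<60)).astype(np.uint8);w[:215]=0;w[265:]=0;w[:,:230]=0;w[:,340:]=0
for r in range(225,262,4):
    x=np.where(w[r])[0];print(r,x.min(),x.max(),(x.min()+x.max())/2)
```

```text
tip rows [(188, [76, 74, 75, 74, 78, 76, 74, 75, 82, 82, 83, 84, 86, 84, 83, 80, 81, 79, 76, 74, 80, 80, 79, 81, 76, 66, 76, 75]), (191, [73, 77, 80, 79, 75, 79, 87, 91, 91, 94, 94, 95, 96, 90, 95, 92, 98, 95, 96, 91, 93, 79, 81, 70, 77, 74, 80, 80]), (194, [75, 76, 75, 71, 86, 90, 91, 91, 92, 95, 97, 96, 99, 96, 96, 94, 90, 97, 99, 100, 95, 88, 80, 78, 78, 80, 79, 67]), (197, [72, 80, 90, 94, 91, 83, 92, 87, 92, 94, 96, 99, 98, 94, 92, 88, 98, 96, 94, 99, 92, 91, 86, 77, 75, 77, 81, 76]), (200, [71, 85, 90, 94, 93, 84, 88, 92, 100, 106, 105, 108, 115, 116, 112, 109, 106, 105, 122, 132, 131, 113, 86, 77, 73, 72, 81, 73]), (203, [83, 89, 92, 92, 93, 105, 111, 115, 114, 118, 117, 116, 117, 117, 119, 120, 117, 117, 116, 115, 108, 92, 86, 84, 77, 75, 79, 80]), (206, [92, 123, 131, 113, 107, 110, 112, 114, 113, 120, 115, 120, 116, 117, 120, 117, 115, 119, 113, 111, 115, 110, 109, 89, 80, 76, 80, 73]), (209, [80, 97, 112, 106, 105, 109, 109, 115, 122, 130, 137, 145, 141, 142, 139, 136, 126, 120, 111, 110, 114, 110, 113, 103, 88, 74, 82, 74]), (212, [92, 91, 103, 102, 105, 104, 108, 128, 14
[... 201 characters left out ...]
108, 101, 80, 77, 79, 80, 78]), (218, [93, 94, 93, 95, 94, 96, 97, 101, 104, 114, 128, 133, 137, 139, 135, 127, 115, 106, 108, 104, 95, 85, 83, 81, 73, 75, 75, 79]), (221, [112, 121, 124, 130, 137, 134, 138, 137, 135, 140, 139, 139, 136, 135, 138, 141, 137, 139, 138, 137, 138, 138, 137, 137, 134, 126, 123, 113])]
red (np.float64(0.5901547039383886), np.float64(0.08972200040812534), np.float64(0.03256011866933913))
foot (np.float64(0.5901183764885307), np.float64(0.09023085806581746), np.float64(0.0887121968987721))
225 262 305 283.5
229 259 309 284.0
233 254 313 283.5
237 251 317 284.0
241 249 318 283.5
245 247 320 283.5
249 246 321 283.5
253 244 323 283.5
257 243 324 283.5
261 243 324 283.5
```

Emit:
{"fn": "drive_tool", "kwargs": {
  "commands": [
    {"tx":-0.05,"ty":-0.03,"tz":5,"ax":0,"ay":0,"az":0,"jaw":0.3},
    {"tx":-0.05,"ty":-0.03,"tz":8,"ax":0,"ay":0,"az":0,"jaw":0.3},
    {"tx":-0.05,"ty":-0.03,"tz":9.2,"ax":0,"ay":0,"az":0,"jaw":0.3},
    {"tx":-0.05,"ty":-0.03,"tz":9.2,"ax":0,"ay":0,"az":0,"jaw":0.3},
    {"tx":-0.05,"ty":-0.03,"tz":9.2,"ax":0,"ay":0,"az":0,"jaw":0.3}
  ]
}}

```text
clock: 6.88
tool_pos: [0.5913, 0.0898, 0.1702]
tool_rot: [-0.707, 0.707, -0.001, 0.001]
wrist_force: [0.1, 0.5, -0.9]
width: 0.0425
grip_force: 40.0
```

Run:
```python
from h import *
to(.5903,.0898,.155,-90)
env.snapshot('wrist');s=env.snapshot('scene')
to(.5903,.0898,.155,-90)
p=proj(s,[[.59,.09,.09]])[0].astype(int);print(p)
save('s2',cv2.resize(s['color'][p[1]-50:p[1]+50,p[0]-60:p[0]+60],(720,600),interpolation=cv2.INTER_CUBIC))
```

```text
t 6.88 at [0.5913 0.0898 0.1702] F [ 0.1  0.5 -0.9] MOVE [0.01 0.1  1.52] [-0.2  0.  -0. ]
t 6.97 at [0.5911 0.09   0.1701] F [ 0.7  0.  -0.9] MOVE [0.02 0.08 1.51] [-0.2  0.1 -0. ]
[301 191]
```

View pics/s2.png

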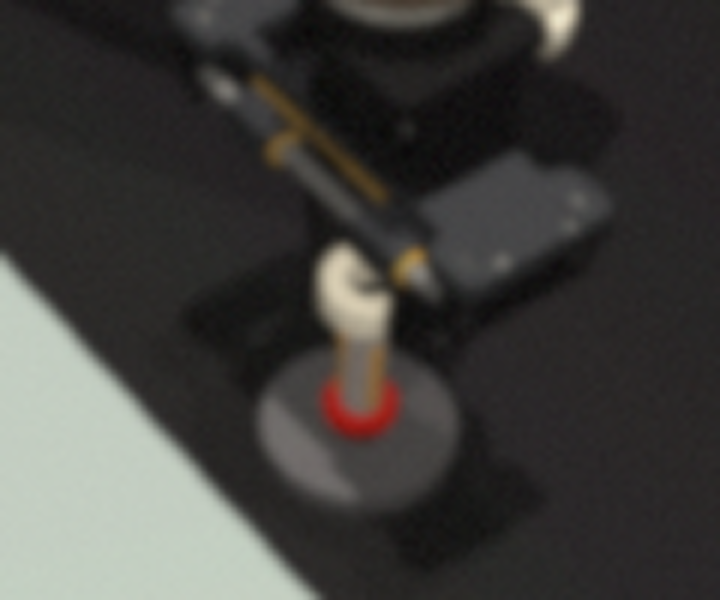

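The ring, at (352,290) in the crop, hangs right over the arbor at (362,370). I'll lower it onto the taper and watch the side force.

Emit:
{"fn": "drive_tool", "kwargs": {
  "commands": [
    {"tx":0,"ty":0.07,"tz":0.6,"ax":0,"ay":0,"az":0,"jaw":0.3},
    {"tx":0,"ty":0.07,"tz":1.2,"ax":0,"ay":0,"az":0,"jaw":0.3},
    {"tx":0,"ty":0.07,"tz":1.6,"ax":0,"ay":0,"az":0,"jaw":0.3},
    {"tx":0,"ty":0.07,"tz":1.9,"ax":0,"ay":0,"az":0,"jaw":0.3},
    {"tx":0,"ty":0.07,"tz":1.9,"ax":0,"ay":0,"az":0,"jaw":0.3},
    {"tx":0,"ty":0.07,"tz":1.9,"ax":0,"ay":0,"az":0,"jaw":0.3}
  ]
}}

```text
clock: 7.72
tool_pos: [0.5897, 0.0897, 0.1496]
tool_rot: [-0.707, 0.707, 0.0, -0.0]
wrist_force: [-0.0, 0.4, -0.2]
width: 0.0425
grip_force: 40.0
```

Emit:
{"fn": "drive_tool", "kwargs": {
  "commands": [
    {"tx":0,"ty":0,"tz":0.2,"ax":0,"ay":0,"az":0,"jaw":0.3},
    {"tx":0,"ty":0,"tz":0.4,"ax":0,"ay":0,"az":0,"jaw":0.3},
    {"tx":0,"ty":0,"tz":0.6,"ax":0,"ay":0,"az":0,"jaw":0.3}
  ]
}}

```text
clock: 8.1
tool_pos: [0.5901, 0.09, 0.144]
tool_rot: [0.707, -0.707, 0.0, -0.001]
wrist_force: [0.0, 0.5, 2.1]
width: 0.0424
grip_force: 40.0
```

Emit:
{"fn": "drive_tool", "kwargs": {
  "commands": [
    {"tx":0,"ty":0,"tz":0.2,"ax":0,"ay":0,"az":0,"jaw":0.3},
    {"tx":0,"ty":0,"tz":0.4,"ax":0,"ay":0,"az":0,"jaw":0.3},
    {"tx":0,"ty":0,"tz":0.6,"ax":0,"ay":0,"az":0,"jaw":0.3}
  ]
}}

```text
clock: 8.48
tool_pos: [0.5899, 0.0899, 0.1376]
tool_rot: [0.707, -0.707, 0.0, -0.0]
wrist_force: [0.5, 1.3, 1.5]
width: 0.0426
grip_force: 40.0
```

Emit:
{"fn": "drive_tool", "kwargs": {
  "commands": [
    {"tx":0,"ty":0,"tz":0.4,"ax":0,"ay":0,"az":0,"jaw":0.3},
    {"tx":0,"ty":0,"tz":0.8,"ax":0,"ay":0,"az":0,"jaw":0.3},
    {"tx":0,"ty":0,"tz":1.2,"ax":0,"ay":0,"az":0,"jaw":0.3},
    {"tx":0,"ty":0,"tz":1.6,"ax":0,"ay":0,"az":0,"jaw":0.3},
    {"tx":0,"ty":0,"tz":2.0,"ax":0,"ay":0,"az":0,"jaw":0.3}
  ]
}}

```text
clock: 9.1
tool_pos: [0.5898, 0.0898, 0.1173]
tool_rot: [-0.707, 0.707, -0.0, 0.0]
wrist_force: [1.4, 1.2, 2.0]
width: 0.0429
grip_force: 40.0
```

Emit:
{"fn": "drive_tool", "kwargs": {
  "commands": [
    {"tx":0,"ty":0,"tz":0.1,"ax":0,"ay":0,"az":0,"jaw":0.3},
    {"tx":0,"ty":0,"tz":0.2,"ax":0,"ay":0,"az":0,"jaw":0.3},
    {"tx":0,"ty":0,"tz":0.3,"ax":0,"ay":0,"az":0,"jaw":0.3}
  ]
}}

```text
clock: 9.48
tool_pos: [0.5898, 0.0898, 0.1147]
tool_rot: [-0.707, 0.707, -0.0, 0.0]
wrist_force: [1.6, 1.0, 1.6]
width: 0.0426
grip_force: 40.0
```

Emit:
{"fn": "drive_tool", "kwargs": {
  "commands": [
    {"tx":0,"ty":0,"tz":0.1,"ax":0,"ay":0,"az":0,"jaw":0.3},
    {"tx":0,"ty":0,"tz":0.2,"ax":0,"ay":0,"az":0,"jaw":0.3}
  ]
}}

```text
clock: 9.72
tool_pos: [0.5897, 0.0898, 0.1126]
tool_rot: [-0.707, 0.707, -0.0, 0.0]
wrist_force: [1.4, 1.1, 1.5]
width: 0.0422
grip_force: 40.0
```

Emit:
{"fn": "drive_tool", "kwargs": {
  "commands": [
    {"tx":0,"ty":0,"tz":0.05,"ax":0,"ay":0,"az":0,"jaw":0.3},
    {"tx":0,"ty":0,"tz":0.1,"ax":0,"ay":0,"az":0,"jaw":0.3}
  ]
}}

```text
clock: 9.98
tool_pos: [0.5897, 0.0898, 0.1116]
tool_rot: [-0.707, 0.707, -0.0, 0.0]
wrist_force: [1.2, 1.3, 1.8]
width: 0.0424
grip_force: 40.0
```

Emit:
{"fn": "drive_tool", "kwargs": {
  "commands": [
    {"tx":0,"ty":0,"tz":0.1,"ax":0,"ay":0,"az":0,"jaw":0.3},
    {"tx":0,"ty":0,"tz":0.2,"ax":0,"ay":0,"az":0,"jaw":0.3}
  ]
}}

```text
clock: 10.22
tool_pos: [0.5897, 0.0898, 0.1095]
tool_rot: [-0.707, 0.707, -0.0, 0.0]
wrist_force: [1.0, 1.5, 2.1]
width: 0.0422
grip_force: 40.0
```

Emit:
{"fn": "drive_tool", "kwargs": {
  "commands": [
    {"tx":0,"ty":0,"tz":0.05,"ax":0,"ay":0,"az":0,"jaw":0.3},
    {"tx":0,"ty":0,"tz":0.1,"ax":0,"ay":0,"az":0,"jaw":0.3}
  ]
}}

```text
clock: 10.48
tool_pos: [0.5897, 0.0898, 0.1085]
tool_rot: [-0.707, 0.707, 0.0, -0.0]
wrist_force: [1.3, 2.1, 2.2]
width: 0.0422
grip_force: 40.0
```

Emit:
{"fn": "drive_tool", "kwargs": {
  "commands": [
    {"tx":0,"ty":0,"tz":0.1,"ax":0,"ay":0,"az":0,"jaw":0.3},
    {"tx":0,"ty":0,"tz":0.2,"ax":0,"ay":0,"az":0,"jaw":0.3}
  ]
}}

```text
clock: 10.72
tool_pos: [0.5897, 0.0898, 0.1065]
tool_rot: [-0.707, 0.707, -0.0, 0.0]
wrist_force: [1.0, 1.8, 1.3]
width: 0.0423
grip_force: 40.0
```

Emit:
{"fn": "drive_tool", "kwargs": {
  "commands": [
    {"tx":0,"ty":0,"tz":0.05,"ax":0,"ay":0,"az":0,"jaw":0.3},
    {"tx":0,"ty":0,"tz":0.1,"ax":0,"ay":0,"az":0,"jaw":0.3}
  ]
}}

```text
clock: 10.98
tool_pos: [0.5897, 0.0898, 0.1055]
tool_rot: [-0.707, 0.707, -0.0, -0.0]
wrist_force: [1.2, 2.3, 1.6]
width: 0.0425
grip_force: 40.0
```

Emit:
{"fn": "drive_tool", "kwargs": {
  "commands": [
    {"tx":0,"ty":0,"tz":0.1,"ax":0,"ay":0,"az":0,"jaw":0.3},
    {"tx":0,"ty":0,"tz":0.2,"ax":0,"ay":0,"az":0,"jaw":0.3}
  ]
}}

```text
clock: 11.22
tool_pos: [0.5896, 0.0898, 0.1035]
tool_rot: [-0.707, 0.707, 0.0, -0.0]
wrist_force: [1.9, 1.1, 2.5]
width: 0.0422
grip_force: 40.0
```

Emit:
{"fn": "drive_tool", "kwargs": {
  "commands": [
    {"tx":0,"ty":0,"tz":0.05,"ax":0,"ay":0,"az":0,"jaw":0.3},
    {"tx":0,"ty":0,"tz":0.1,"ax":0,"ay":0,"az":0,"jaw":0.3}
  ]
}}

```text
clock: 11.48
tool_pos: [0.5897, 0.0898, 0.1028]
tool_rot: [-0.707, 0.707, -0.0, -0.0]
wrist_force: [0.6, 2.3, 4.6]
width: 0.0422
grip_force: 40.0
```

Emit:
{"fn": "drive_tool", "kwargs": {
  "commands": [
    {"tx":0,"ty":0,"tz":0.1,"ax":0,"ay":0,"az":0,"jaw":0.3},
    {"tx":0,"ty":0,"tz":0.2,"ax":0,"ay":0,"az":0,"jaw":0.3},
    {"tx":0,"ty":0,"tz":0.2,"ax":0,"ay":0,"az":0,"jaw":0.3}
  ]
}}

```text
clock: 11.85
tool_pos: [0.5897, 0.0898, 0.1014]
tool_rot: [0.707, -0.707, 0.0, -0.0]
wrist_force: [-0.6, 1.7, 8.4]
width: 0.0424
grip_force: 40.0
```

Emit:
{"fn": "drive_tool", "kwargs": {
  "commands": [
    {"tx":0,"ty":0,"tz":0.1,"ax":0,"ay":0,"az":0,"jaw":0.3},
    {"tx":0,"ty":0,"tz":0.15,"ax":0,"ay":0,"az":0,"jaw":0.3},
    {"tx":0,"ty":0,"tz":0.15,"ax":0,"ay":0,"az":0,"jaw":0.3},
    {"tx":0,"ty":0,"tz":0.15,"ax":0,"ay":0,"az":0,"jaw":0.3}
  ]
}}

```text
clock: 12.35
tool_pos: [0.5897, 0.0898, 0.1007]
tool_rot: [0.707, -0.707, 0.0, -0.0]
wrist_force: [-1.7, 2.1, 10.8]
width: 0.0425
grip_force: 40.0
```

Emit:
{"fn": "drive_tool", "kwargs": {
  "commands": [
    {"tx":0,"ty":0,"tz":0.08,"ax":0,"ay":0,"az":0,"jaw":0.3},
    {"tx":0,"ty":0,"tz":0.08,"ax":0,"ay":0,"az":0,"jaw":0.3},
    {"tx":0,"ty":0,"tz":0.08,"ax":0,"ay":0,"az":0,"jaw":0.3}
  ]
}}

```text
clock: 12.72
tool_pos: [0.5897, 0.0898, 0.1002]
tool_rot: [0.707, -0.707, 0.0, -0.0]
wrist_force: [-2.3, 1.6, 13.2]
width: 0.042
grip_force: 40.0
```

```bash
python3 -c "
from h import *
to(.5903,.0898,.2,-90)"
```

```text
t 12.72 at [0.5897 0.0898 0.1002] F [-2.3  1.6 13.2] MOVE [ 0.   -0.06 -9.98] [-0. -0.  0.]
```

Thick is pressed home at about 13 N. I'll release it, rise and go over the small blue ring.

Emit:
{"fn": "drive_tool", "kwargs": {
  "commands": [
    {"tx":0,"ty":0,"tz":0,"ax":0,"ay":0,"az":0,"jaw":0.75},
    {"tx":0,"ty":0,"tz":0,"ax":0,"ay":0,"az":0,"jaw":0.75},
    {"tx":0,"ty":0,"tz":0,"ax":0,"ay":0,"az":0,"jaw":0.75},
    {"tx":0,"ty":0,"tz":-4,"ax":0,"ay":0,"az":0,"jaw":0.75},
    {"tx":0,"ty":0,"tz":-9,"ax":0,"ay":0,"az":0,"jaw":0.75},
    {"tx":3,"ty":0.2,"tz":-12,"ax":0,"ay":0,"az":0,"jaw":0.75},
    {"tx":9,"ty":0.6,"tz":-12,"ax":0,"ay":0,"az":0,"jaw":0.75},
    {"tx":15,"ty":1,"tz":-12,"ax":0,"ay":0,"az":0,"jaw":0.75}
  ]
}}

```text
clock: 13.72
tool_pos: [0.5792, -0.0615, 0.2183]
tool_rot: [0.708, -0.707, -0.0, 0.0]
wrist_force: [1.4, -0.5, -0.8]
width: 0.0651
grip_force: 0.0
```

Emit:
{"fn": "drive_tool", "kwargs": {
  "commands": [
    {"tx":6,"ty":0.4,"tz":0,"ax":0,"ay":0,"az":0,"jaw":0.75},
    {"tx":12,"ty":0.8,"tz":0,"ax":0,"ay":0,"az":0,"jaw":0.75},
    {"tx":17,"ty":1,"tz":1,"ax":0,"ay":0,"az":0,"jaw":0.75},
    {"tx":20.6,"ty":1.2,"tz":1.7,"ax":0,"ay":0,"az":0,"jaw":0.75},
    {"tx":20.6,"ty":1.2,"tz":1.7,"ax":0,"ay":0,"az":0,"jaw":0.75},
    {"tx":20.6,"ty":1.2,"tz":1.7,"ax":0,"ay":0,"az":0,"jaw":0.75}
  ]
}}

```text
clock: 14.48
tool_pos: [0.5674, -0.266, 0.2008]
tool_rot: [-0.707, 0.707, 0.001, -0.0]
wrist_force: [-1.2, -0.0, 0.3]
width: 0.0654
grip_force: 0.0
```

```bash
cat > m.py <<'E'
from h import *
import sys
col,z,x0,y0,d0=sys.argv[1],*map(float,sys.argv[2:6])
st=env.read_state();s=env.snapshot('wrist')
for k in rings(s['color'],col,300):
    P=onplane(s,k,z,st);x,y,d=circ(P)
    m=mask(s['color'],col);mm=np.zeros_like(m);cv2.fillPoly(mm,[k.astype(int)],1)
    hole=(mm&(1-m)).astype(np.uint8);n,l,stt,c=cv2.connectedComponentsWithStats(hole)
    i=1+np.argmax(stt[1:,4]) if n>1 else 0
    print(col,np.round([x,y,d],4),'hole',stt[i,4],onplane(s,c[i],z,st)[0].round(4))
    if np.hypot(x-x0,y-y0)<.02: to(x,y,d0,-90)
s=env.snapshot('scene');p=proj(s,[[.59,.09,.06]])[0].astype(int)
save(sys.argv[6],cv2.resize(s['color'][p[1]-40:p[1]+40,p[0]-48:p[0]+48],(720,600),interpolation=cv2.INTER_CUBIC))
E
python3 m.py blue .012 .568 -.266 .0735 s3
```

```text
blue [ 0.4661 -0.2428  0.0586] hole 517 [ 0.4666 -0.2435  0.012 ]
blue [ 0.5643 -0.2656  0.0428] hole 367 [ 0.5643 -0.2664  0.012 ]
t 14.53 at [ 0.5676 -0.2656  0.2012] F [ 0.4 -0.1  0.1] MOVE [1.000e-02 3.200e-01 1.277e+01] [0. 0. 0.]
```

View pics/s3.png

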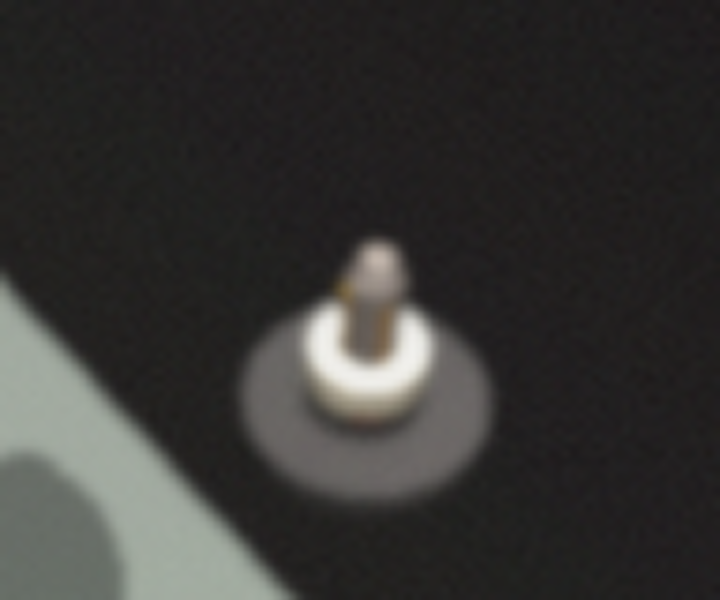

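The thick ring sits low on the arbor at (368,350). Now the medium ring, with the same double-centred grip.

Emit:
{"fn": "drive_tool", "kwargs": {
  "commands": [
    {"tx":0.05,"ty":0.32,"tz":6,"ax":0,"ay":0,"az":0,"jaw":0.75},
    {"tx":0.05,"ty":0.32,"tz":11,"ax":0,"ay":0,"az":0,"jaw":0.7},
    {"tx":0.05,"ty":0.32,"tz":12.7,"ax":0,"ay":0,"az":0,"jaw":0.65},
    {"tx":0.05,"ty":0.32,"tz":12.7,"ax":0,"ay":0,"az":0,"jaw":0.65},
    {"tx":0.05,"ty":0.32,"tz":12.7,"ax":0,"ay":0,"az":0,"jaw":0.3},
    {"tx":0.05,"ty":0.32,"tz":12.7,"ax":0,"ay":0,"az":0,"jaw":0.3},
    {"tx":0.05,"ty":0.32,"tz":12.7,"ax":0,"ay":0,"az":0,"jaw":0.3},
    {"tx":0.05,"ty":0.32,"tz":12.7,"ax":0,"ay":0,"az":0,"jaw":0.3}
  ],
  "newtons": 8
}}

```text
clock: 15.58
tool_pos: [0.5653, -0.2669, 0.0763]
tool_rot: [0.707, -0.707, 0.001, -0.001]
wrist_force: [-0.8, 1.0, 6.6]
width: 0.0426
grip_force: 8.0
```

Emit:
{"fn": "drive_tool", "kwargs": {
  "commands": [
    {"tx":0,"ty":0,"tz":0,"ax":0,"ay":0,"az":0,"jaw":0.7},
    {"tx":0,"ty":0,"tz":0,"ax":0,"ay":0,"az":0,"jaw":0.7},
    {"tx":0,"ty":0,"tz":0,"ax":0,"ay":0,"az":-10,"jaw":0.7},
    {"tx":0,"ty":0,"tz":0,"ax":0,"ay":0,"az":-20,"jaw":0.7},
    {"tx":0,"ty":0,"tz":0,"ax":0,"ay":0,"az":-30,"jaw":0.7},
    {"tx":0,"ty":0,"tz":0,"ax":0,"ay":0,"az":-40,"jaw":0.7},
    {"tx":0,"ty":0,"tz":0,"ax":0,"ay":0,"az":-50,"jaw":0.7},
    {"tx":0,"ty":0,"tz":0,"ax":0,"ay":0,"az":-60,"jaw":0.7}
  ]
}}

```text
clock: 16.58
tool_pos: [0.5642, -0.2668, 0.0739]
tool_rot: [0.967, -0.256, -0.0, 0.0]
wrist_force: [0.3, 0.2, 0.2]
width: 0.0609
grip_force: 0.0
```

Emit:
{"fn": "drive_tool", "kwargs": {
  "commands": [
    {"tx":0,"ty":0,"tz":0,"ax":0,"ay":0,"az":-10,"jaw":0.7},
    {"tx":0,"ty":0,"tz":0,"ax":0,"ay":0,"az":-20,"jaw":0.7},
    {"tx":0,"ty":0,"tz":0,"ax":0,"ay":0,"az":-30,"jaw":0.7},
    {"tx":0,"ty":0,"tz":0,"ax":0,"ay":0,"az":-30,"jaw":0.3},
    {"tx":0,"ty":0,"tz":0,"ax":0,"ay":0,"az":-30,"jaw":0.3},
    {"tx":0,"ty":0,"tz":0,"ax":0,"ay":0,"az":-30,"jaw":0.3},
    {"tx":0,"ty":0,"tz":0,"ax":0,"ay":0,"az":-30,"jaw":0.3},
    {"tx":0,"ty":0,"tz":0,"ax":0,"ay":0,"az":-30,"jaw":0.3}
  ]
}}

```text
clock: 17.58
tool_pos: [0.5644, -0.2667, 0.0742]
tool_rot: [1.0, -0.0, -0.0, -0.0]
wrist_force: [-0.3, -1.1, -0.4]
width: 0.044
grip_force: 8.0
```

```bash
python3 -c "
from h import *
to(.5898,.0898,.18,0)"
```

```text
t 17.57 at [ 0.5644 -0.2667  0.0742] F [-0.3 -1.1 -0.4] MOVE [  2.52 -35.65 -10.58] [-0.  0. -0.]
```

Emit:
{"fn": "drive_tool", "kwargs": {
  "commands": [
    {"tx":0,"ty":0,"tz":0,"ax":0,"ay":0,"az":0,"jaw":0.3},
    {"tx":0,"ty":0,"tz":-5,"ax":0,"ay":0,"az":0,"jaw":0.3},
    {"tx":0.2,"ty":-2,"tz":-10,"ax":0,"ay":0,"az":0,"jaw":0.3},
    {"tx":0.5,"ty":-7,"tz":-11.6,"ax":0,"ay":0,"az":0,"jaw":0.3},
    {"tx":0.9,"ty":-12,"tz":-11.6,"ax":0,"ay":0,"az":0,"jaw":0.3},
    {"tx":1.3,"ty":-17.5,"tz":-11.6,"ax":0,"ay":0,"az":0,"jaw":0.3},
    {"tx":1.7,"ty":-23,"tz":-11.6,"ax":0,"ay":0,"az":0,"jaw":0.3},
    {"tx":2,"ty":-28,"tz":-11.6,"ax":0,"ay":0,"az":0,"jaw":0.3}
  ],
  "newtons": 40
}}

```text
clock: 18.58
tool_pos: [0.5844, 0.0152, 0.1905]
tool_rot: [1.0, 0.0, 0.0, -0.0]
wrist_force: [-0.5, 0.1, -0.4]
width: 0.0424
grip_force: 40.0
```

Emit:
{"fn": "drive_tool", "kwargs": {
  "commands": [
    {"tx":0.3,"ty":-4.5,"tz":0,"ax":0,"ay":0,"az":0,"jaw":0.3},
    {"tx":0.5,"ty":-7.6,"tz":0.5,"ax":0,"ay":0,"az":0,"jaw":0.3},
    {"tx":0.5,"ty":-7.6,"tz":1,"ax":0,"ay":0,"az":0,"jaw":0.3},
    {"tx":0.5,"ty":-7.6,"tz":1,"ax":0,"ay":0,"az":0,"jaw":0.3},
    {"tx":0.5,"ty":-7.6,"tz":1,"ax":0,"ay":0,"az":0,"jaw":0.3},
    {"tx":0.5,"ty":-7.6,"tz":1,"ax":0,"ay":0,"az":0,"jaw":0.3}
  ]
}}

```text
clock: 19.32
tool_pos: [0.5896, 0.0883, 0.1806]
tool_rot: [1.0, -0.001, 0.0, -0.0]
wrist_force: [0.0, -0.5, 0.8]
width: 0.0425
grip_force: 40.0
```

```bash
python3 -c "
from h import *
to(.5898,.0898,.15,0)
env.snapshot('top');to(.5898,.0898,.15,0)"
```

```text
t 19.32 at [0.5896 0.0883 0.1806] F [ 0.  -0.5  0.8] MOVE [ 0.02 -0.15  3.06] [-0.  -0.  -0.1]
t 19.38 at [0.5896 0.0885 0.1805] F [ 0.3  0.1 -0.8] MOVE [ 0.02 -0.13  3.05] [-0.  -0.  -0.1]
```

Emit:
{"fn": "drive_tool", "kwargs": {
  "commands": [
    {"tx":0,"ty":-0.08,"tz":1,"ax":0,"ay":0,"az":0,"jaw":0.3},
    {"tx":0,"ty":-0.08,"tz":2,"ax":0,"ay":0,"az":0,"jaw":0.3},
    {"tx":0,"ty":-0.08,"tz":2.6,"ax":0,"ay":0,"az":0,"jaw":0.3},
    {"tx":0,"ty":-0.08,"tz":2.9,"ax":0,"ay":0,"az":0,"jaw":0.3},
    {"tx":0,"ty":-0.08,"tz":2.9,"ax":0,"ay":0,"az":0,"jaw":0.3},
    {"tx":0,"ty":-0.08,"tz":2.9,"ax":0,"ay":0,"az":0,"jaw":0.3}
  ]
}}

```text
clock: 20.12
tool_pos: [0.5896, 0.0901, 0.1515]
tool_rot: [1.0, -0.0, 0.0, -0.0]
wrist_force: [-0.1, 0.1, 0.4]
width: 0.0423
grip_force: 40.0
```

Emit:
{"fn": "drive_tool", "kwargs": {
  "commands": [
    {"tx":0,"ty":0,"tz":0.25,"ax":0,"ay":0,"az":0,"jaw":0.3},
    {"tx":0,"ty":0,"tz":0.5,"ax":0,"ay":0,"az":0,"jaw":0.3},
    {"tx":0,"ty":0,"tz":0.7,"ax":0,"ay":0,"az":0,"jaw":0.3}
  ]
}}

```text
clock: 20.5
tool_pos: [0.5894, 0.0902, 0.1443]
tool_rot: [1.0, -0.0, 0.0, -0.0]
wrist_force: [-1.4, 1.2, 1.8]
width: 0.0426
grip_force: 40.0
```

Emit:
{"fn": "drive_tool", "kwargs": {
  "commands": [
    {"tx":0,"ty":0,"tz":0.3,"ax":0,"ay":0,"az":0,"jaw":0.3},
    {"tx":0,"ty":0,"tz":0.6,"ax":0,"ay":0,"az":0,"jaw":0.3},
    {"tx":0,"ty":0,"tz":0.9,"ax":0,"ay":0,"az":0,"jaw":0.3},
    {"tx":0,"ty":0,"tz":1.2,"ax":0,"ay":0,"az":0,"jaw":0.3},
    {"tx":0,"ty":0,"tz":1.5,"ax":0,"ay":0,"az":0,"jaw":0.3},
    {"tx":0,"ty":0,"tz":1.8,"ax":0,"ay":0,"az":0,"jaw":0.3}
  ]
}}

```text
clock: 21.25
tool_pos: [0.5895, 0.0901, 0.1261]
tool_rot: [1.0, -0.0, 0.0, -0.0]
wrist_force: [-0.3, 1.7, 2.3]
width: 0.0425
grip_force: 40.0
```

Emit:
{"fn": "drive_tool", "kwargs": {
  "commands": [
    {"tx":0,"ty":0,"tz":0.1,"ax":0,"ay":0,"az":0,"jaw":0.3},
    {"tx":0,"ty":0,"tz":0.2,"ax":0,"ay":0,"az":0,"jaw":0.3},
    {"tx":0,"ty":0,"tz":0.3,"ax":0,"ay":0,"az":0,"jaw":0.3},
    {"tx":0,"ty":0,"tz":0.4,"ax":0,"ay":0,"az":0,"jaw":0.3}
  ]
}}

```text
clock: 21.75
tool_pos: [0.5895, 0.0901, 0.1223]
tool_rot: [1.0, -0.0, 0.0, -0.0]
wrist_force: [-1.4, 1.9, 2.4]
width: 0.0423
grip_force: 40.0
```

Emit:
{"fn": "drive_tool", "kwargs": {
  "commands": [
    {"tx":0,"ty":0,"tz":0.1,"ax":0,"ay":0,"az":0,"jaw":0.3},
    {"tx":0,"ty":0,"tz":0.2,"ax":0,"ay":0,"az":0,"jaw":0.3}
  ]
}}

```text
clock: 22.0
tool_pos: [0.5895, 0.0901, 0.1202]
tool_rot: [1.0, -0.0, 0.0, -0.0]
wrist_force: [-2.0, 1.5, 2.5]
width: 0.0421
grip_force: 40.0
```

Emit:
{"fn": "drive_tool", "kwargs": {
  "commands": [
    {"tx":0,"ty":0,"tz":0.05,"ax":0,"ay":0,"az":0,"jaw":0.3},
    {"tx":0,"ty":0,"tz":0.1,"ax":0,"ay":0,"az":0,"jaw":0.3}
  ]
}}

```text
clock: 22.25
tool_pos: [0.5895, 0.0901, 0.1193]
tool_rot: [1.0, -0.0, 0.0, -0.0]
wrist_force: [-1.6, 2.4, 1.8]
width: 0.0425
grip_force: 40.0
```

Emit:
{"fn": "drive_tool", "kwargs": {
  "commands": [
    {"tx":0,"ty":0,"tz":0.05,"ax":0,"ay":0,"az":0,"jaw":0.3},
    {"tx":0,"ty":0,"tz":0.1,"ax":0,"ay":0,"az":0,"jaw":0.3}
  ]
}}

```text
clock: 22.5
tool_pos: [0.5895, 0.0901, 0.1183]
tool_rot: [1.0, -0.0, 0.0, 0.0]
wrist_force: [-3.1, 2.1, 4.0]
width: 0.0423
grip_force: 40.0
```

Emit:
{"fn": "drive_tool", "kwargs": {
  "commands": [
    {"tx":0,"ty":0,"tz":0.05,"ax":0,"ay":0,"az":0,"jaw":0.3},
    {"tx":0,"ty":0,"tz":0.1,"ax":0,"ay":0,"az":0,"jaw":0.3}
  ]
}}

```text
clock: 22.75
tool_pos: [0.5896, 0.0901, 0.1179]
tool_rot: [1.0, 0.0, 0.0, 0.0]
wrist_force: [-2.5, 2.6, 7.4]
width: 0.0426
grip_force: 40.0
```

Emit:
{"fn": "drive_tool", "kwargs": {
  "commands": [
    {"tx":0,"ty":0,"tz":0.05,"ax":0,"ay":0,"az":0,"jaw":0.3},
    {"tx":0,"ty":0,"tz":0.1,"ax":0,"ay":0,"az":0,"jaw":0.3},
    {"tx":0,"ty":0,"tz":0.15,"ax":0,"ay":0,"az":0,"jaw":0.3},
    {"tx":0,"ty":0,"tz":0.15,"ax":0,"ay":0,"az":0,"jaw":0.3}
  ]
}}

```text
clock: 23.25
tool_pos: [0.5897, 0.0901, 0.1171]
tool_rot: [1.0, 0.0, 0.0, 0.0]
wrist_force: [-4.6, 2.2, 9.0]
width: 0.0424
grip_force: 40.0
```

Emit:
{"fn": "drive_tool", "kwargs": {
  "commands": [
    {"tx":-0.05,"ty":0,"tz":0.05,"ax":0,"ay":0,"az":0,"jaw":0.3},
    {"tx":-0.05,"ty":0,"tz":0.1,"ax":0,"ay":0,"az":0,"jaw":0.3},
    {"tx":-0.05,"ty":0,"tz":0.15,"ax":0,"ay":0,"az":0,"jaw":0.3},
    {"tx":-0.05,"ty":0,"tz":0.15,"ax":0,"ay":0,"az":0,"jaw":0.3}
  ]
}}

```text
clock: 23.75
tool_pos: [0.5896, 0.0901, 0.1164]
tool_rot: [1.0, 0.0, 0.001, 0.0]
wrist_force: [-3.0, 1.2, 11.8]
width: 0.0422
grip_force: 40.0
```

Emit:
{"fn": "drive_tool", "kwargs": {
  "commands": [
    {"tx":0,"ty":0,"tz":0.06,"ax":0,"ay":0,"az":0,"jaw":0.3},
    {"tx":0,"ty":0,"tz":0.1,"ax":0,"ay":0,"az":0,"jaw":0.3},
    {"tx":0,"ty":0,"tz":0.1,"ax":0,"ay":0,"az":0,"jaw":0.3},
    {"tx":0,"ty":0,"tz":0.1,"ax":0,"ay":0,"az":0,"jaw":0.3}
  ]
}}

```text
clock: 24.25
tool_pos: [0.5896, 0.0902, 0.1159]
tool_rot: [1.0, 0.0, 0.001, 0.0]
wrist_force: [-5.6, 1.6, 13.8]
width: 0.0424
grip_force: 40.0
```

```bash
python3 -c "
from h import *
to(.6605,-.055,.2,0)"
```

```text
t 24.25 at [0.5896 0.0902 0.1159] F [-5.6  1.6 13.8] MOVE [ 7.09 14.52 -8.4 ] [ 0.  -0.1  0.1]
```

Medium is seated at about 14 N on the wrist. I'll release it and go to the thin ring.

Emit:
{"fn": "drive_tool", "kwargs": {
  "commands": [
    {"tx":0,"ty":0,"tz":0,"ax":0,"ay":0,"az":0,"jaw":0.75},
    {"tx":0,"ty":0,"tz":0,"ax":0,"ay":0,"az":0,"jaw":0.75},
    {"tx":0,"ty":0,"tz":0,"ax":0,"ay":0,"az":0,"jaw":0.75},
    {"tx":0,"ty":0,"tz":-4,"ax":0,"ay":0,"az":0,"jaw":0.75},
    {"tx":0,"ty":0,"tz":-9,"ax":0,"ay":0,"az":0,"jaw":0.75},
    {"tx":2,"ty":4,"tz":-9,"ax":0,"ay":0,"az":0,"jaw":0.75},
    {"tx":4.5,"ty":9,"tz":-9,"ax":0,"ay":0,"az":0,"jaw":0.75},
    {"tx":7.1,"ty":14.5,"tz":-9,"ax":0,"ay":0,"az":0,"jaw":0.75}
  ]
}}

```text
clock: 25.25
tool_pos: [0.6606, -0.056, 0.203]
tool_rot: [1.0, 0.001, -0.0, 0.0]
wrist_force: [1.1, 1.2, 0.3]
width: 0.0656
grip_force: 0.0
```

Emit:
{"fn": "drive_tool", "kwargs": {
  "commands": [
    {"tx":0,"ty":0,"tz":0,"ax":0,"ay":0,"az":0,"jaw":0.75},
    {"tx":0,"ty":0,"tz":0,"ax":0,"ay":0,"az":0,"jaw":0.75},
    {"tx":0,"ty":0,"tz":0,"ax":0,"ay":0,"az":0,"jaw":0.75}
  ]
}}

```text
clock: 25.62
tool_pos: [0.6596, -0.0539, 0.2031]
tool_rot: [1.0, 0.001, -0.0, 0.0]
wrist_force: [0.0, -0.6, -0.4]
width: 0.0656
grip_force: 0.0
```

```bash
sed -i 's/d0,-90/d0,0/' m.py; python3 m.py orange .008 .66 -.055 .0715 s4
```

```text
orange [ 0.6583 -0.053   0.0422] hole 391 [ 0.6588 -0.0531  0.008 ]
t 25.68 at [ 0.6597 -0.0537  0.2034] F [-0.9 -0.2  0.9] MOVE [-0.13 -0.07 13.19] [-0.   0.   0.1]
orange [ 0.7792 -0.0679  0.0438] hole 494 [ 0.7792 -0.0678  0.008 ]
```

View pics/s4.png

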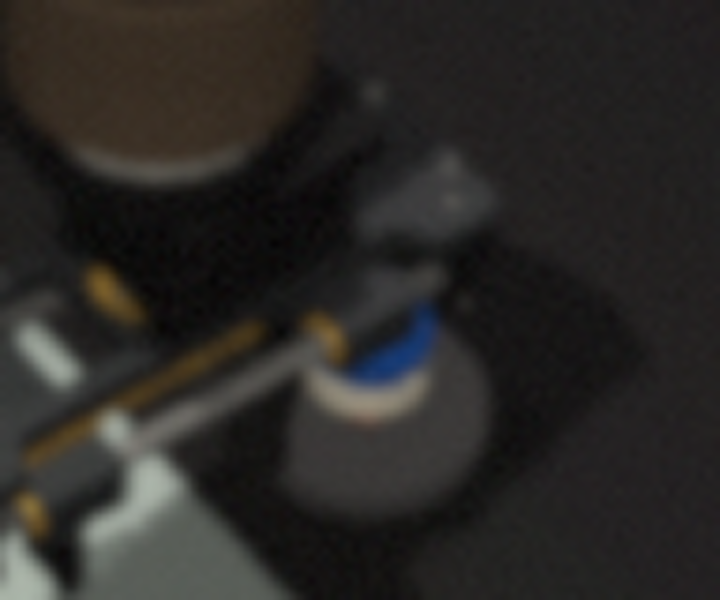

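Blue sits on white on the arbor, at (390,350) in the crop and partly hidden by the gripper. Now the thin one.

Emit:
{"fn": "drive_tool", "kwargs": {
  "commands": [
    {"tx":-0.1,"ty":-0.05,"tz":6,"ax":0,"ay":0,"az":0,"jaw":0.75},
    {"tx":-0.1,"ty":-0.05,"tz":11,"ax":0,"ay":0,"az":0,"jaw":0.7},
    {"tx":-0.1,"ty":-0.05,"tz":13.1,"ax":0,"ay":0,"az":0,"jaw":0.65},
    {"tx":-0.1,"ty":-0.05,"tz":13.1,"ax":0,"ay":0,"az":0,"jaw":0.65},
    {"tx":-0.1,"ty":-0.05,"tz":13.1,"ax":0,"ay":0,"az":0,"jaw":0.3},
    {"tx":-0.1,"ty":-0.05,"tz":13.1,"ax":0,"ay":0,"az":0,"jaw":0.3},
    {"tx":-0.1,"ty":-0.05,"tz":13.1,"ax":0,"ay":0,"az":0,"jaw":0.3},
    {"tx":-0.1,"ty":-0.05,"tz":13.1,"ax":0,"ay":0,"az":0,"jaw":0.3}
  ],
  "newtons": 8
}}

```text
clock: 26.72
tool_pos: [0.6591, -0.0543, 0.0726]
tool_rot: [1.0, -0.0, 0.0, -0.0]
wrist_force: [-0.1, 0.4, 1.8]
width: 0.0435
grip_force: 8.0
```

Emit:
{"fn": "drive_tool", "kwargs": {
  "commands": [
    {"tx":0,"ty":0,"tz":0,"ax":0,"ay":0,"az":0,"jaw":0.7},
    {"tx":0,"ty":0,"tz":0,"ax":0,"ay":0,"az":0,"jaw":0.7},
    {"tx":0,"ty":0,"tz":0,"ax":0,"ay":0,"az":10,"jaw":0.7},
    {"tx":0,"ty":0,"tz":0,"ax":0,"ay":0,"az":20,"jaw":0.7},
    {"tx":0,"ty":0,"tz":0,"ax":0,"ay":0,"az":30,"jaw":0.7},
    {"tx":0,"ty":0,"tz":0,"ax":0,"ay":0,"az":40,"jaw":0.7},
    {"tx":0,"ty":0,"tz":0,"ax":0,"ay":0,"az":50,"jaw":0.7},
    {"tx":0,"ty":0,"tz":0,"ax":0,"ay":0,"az":60,"jaw":0.7}
  ]
}}

```text
clock: 27.72
tool_pos: [0.6589, -0.0546, 0.0721]
tool_rot: [0.865, -0.503, -0.0, 0.0]
wrist_force: [-0.5, -0.1, 0.1]
width: 0.061
grip_force: 0.0
```

Emit:
{"fn": "drive_tool", "kwargs": {
  "commands": [
    {"tx":0,"ty":0,"tz":0,"ax":0,"ay":0,"az":10,"jaw":0.7},
    {"tx":0,"ty":0,"tz":0,"ax":0,"ay":0,"az":20,"jaw":0.7},
    {"tx":0,"ty":0,"tz":0,"ax":0,"ay":0,"az":30,"jaw":0.7},
    {"tx":0,"ty":0,"tz":0,"ax":0,"ay":0,"az":30,"jaw":0.3},
    {"tx":0,"ty":0,"tz":0,"ax":0,"ay":0,"az":30,"jaw":0.3},
    {"tx":0,"ty":0,"tz":0,"ax":0,"ay":0,"az":30,"jaw":0.3},
    {"tx":0,"ty":0,"tz":0,"ax":0,"ay":0,"az":30,"jaw":0.3},
    {"tx":0,"ty":0,"tz":0,"ax":0,"ay":0,"az":30,"jaw":0.3}
  ]
}}

```text
clock: 28.72
tool_pos: [0.6589, -0.0544, 0.0722]
tool_rot: [0.707, -0.707, -0.0, 0.0]
wrist_force: [1.1, 0.2, -0.7]
width: 0.0425
grip_force: 8.0
```

```bash
python3 -c "
from h import *
to(.5896,.0900,.18,-90)"
```

```text
t 28.73 at [ 0.6589 -0.0544  0.0722] F [ 1.1  0.2 -0.7] MOVE [-14.45   6.93 -10.77] [0. 0. 0.]
```

Emit:
{"fn": "drive_tool", "kwargs": {
  "commands": [
    {"tx":0,"ty":0,"tz":0,"ax":0,"ay":0,"az":0,"jaw":0.3},
    {"tx":0,"ty":0,"tz":-5,"ax":0,"ay":0,"az":0,"jaw":0.3},
    {"tx":0,"ty":0,"tz":-10,"ax":0,"ay":0,"az":0,"jaw":0.3},
    {"tx":-3.5,"ty":1.7,"tz":-11.6,"ax":0,"ay":0,"az":0,"jaw":0.3},
    {"tx":-8,"ty":3.8,"tz":-11.6,"ax":0,"ay":0,"az":0,"jaw":0.3},
    {"tx":-12,"ty":5.8,"tz":-11.6,"ax":0,"ay":0,"az":0,"jaw":0.3},
    {"tx":-14.45,"ty":6.93,"tz":-11.2,"ax":0,"ay":0,"az":0,"jaw":0.3},
    {"tx":-14.45,"ty":6.93,"tz":-10.6,"ax":0,"ay":0,"az":0,"jaw":0.3}
  ],
  "newtons": 40
}}

```text
clock: 29.72
tool_pos: [0.5891, 0.0917, 0.1786]
tool_rot: [0.708, -0.706, 0.0, -0.0]
wrist_force: [0.7, -0.7, -1.2]
width: 0.0421
grip_force: 40.0
```

Emit:
{"fn": "drive_tool", "kwargs": {
  "commands": [
    {"tx":0,"ty":0,"tz":0.1,"ax":0,"ay":0,"az":0,"jaw":0.3},
    {"tx":0,"ty":0,"tz":0.1,"ax":0,"ay":0,"az":0,"jaw":0.3},
    {"tx":0,"ty":0,"tz":0.1,"ax":0,"ay":0,"az":0,"jaw":0.3},
    {"tx":0,"ty":0,"tz":0.1,"ax":0,"ay":0,"az":0,"jaw":0.3}
  ]
}}

```text
clock: 30.22
tool_pos: [0.5899, 0.0896, 0.1773]
tool_rot: [-0.707, 0.707, -0.0, 0.0]
wrist_force: [0.5, 0.0, -0.0]
width: 0.0417
grip_force: 40.0
```

Run:
```python
from h import *
to(.5896,.09,.15,-90)
s=env.snapshot('scene');to(.5896,.09,.15,-90)
p=proj(s,[[.59,.09,.07]])[0].astype(int)
save('s5',cv2.resize(s['color'][p[1]-40:p[1]+40,p[0]-48:p[0]+48],(720,600),interpolation=cv2.INTER_CUBIC))
```

```text
t 30.23 at [0.5899 0.0896 0.1773] F [ 0.5  0.  -0. ] MOVE [-0.04  0.03  2.73] [-0.   0.  -0.1]
t 30.27 at [0.5899 0.0897 0.1774] F [-0.3  0.3 -0.1] MOVE [-0.03  0.03  2.74] [-0.  0. -0.]
```

View pics/s5.png

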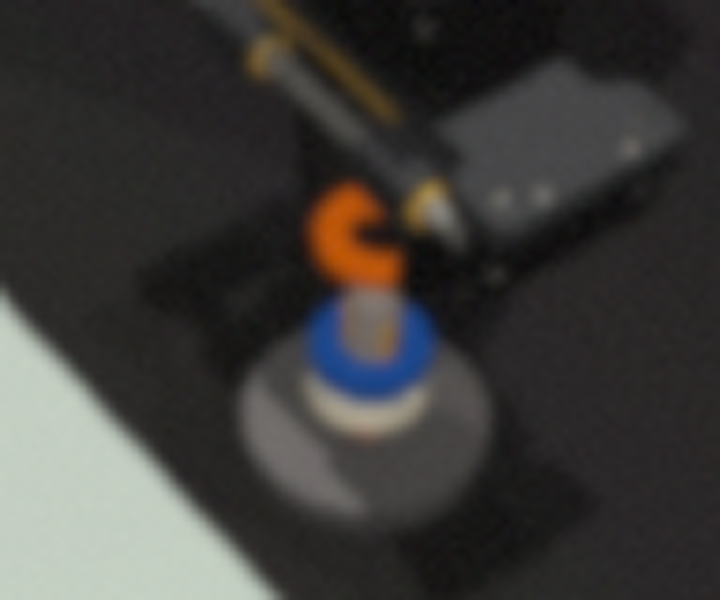

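Blue is on white at (370,345). The orange ring at (355,235) is held above the arbor tip. I'll lower it.

Emit:
{"fn": "drive_tool", "kwargs": {
  "commands": [
    {"tx":0,"ty":0.02,"tz":1,"ax":0,"ay":0,"az":0,"jaw":0.3},
    {"tx":0,"ty":0.02,"tz":2,"ax":0,"ay":0,"az":0,"jaw":0.3},
    {"tx":0,"ty":0.02,"tz":2.6,"ax":0,"ay":0,"az":0,"jaw":0.3},
    {"tx":0,"ty":0.02,"tz":2.8,"ax":0,"ay":0,"az":0,"jaw":0.3},
    {"tx":0,"ty":0.02,"tz":2.8,"ax":0,"ay":0,"az":0,"jaw":0.3}
  ]
}}

```text
clock: 30.9
tool_pos: [0.5894, 0.0901, 0.149]
tool_rot: [-0.707, 0.707, 0.0, -0.0]
wrist_force: [1.3, 0.8, -0.7]
width: 0.0417
grip_force: 40.0
```

Emit:
{"fn": "drive_tool", "kwargs": {
  "commands": [
    {"tx":0,"ty":0,"tz":0.2,"ax":0,"ay":0,"az":0,"jaw":0.3},
    {"tx":0,"ty":0,"tz":0.4,"ax":0,"ay":0,"az":0,"jaw":0.3},
    {"tx":0,"ty":0,"tz":0.6,"ax":0,"ay":0,"az":0,"jaw":0.3}
  ]
}}

```text
clock: 31.28
tool_pos: [0.5899, 0.0901, 0.1435]
tool_rot: [0.707, -0.707, 0.0, -0.001]
wrist_force: [0.6, 0.2, 1.0]
width: 0.0419
grip_force: 40.0
```

Emit:
{"fn": "drive_tool", "kwargs": {
  "commands": [
    {"tx":0,"ty":0,"tz":0.2,"ax":0,"ay":0,"az":0,"jaw":0.3},
    {"tx":0,"ty":0,"tz":0.4,"ax":0,"ay":0,"az":0,"jaw":0.3},
    {"tx":0,"ty":0,"tz":0.6,"ax":0,"ay":0,"az":0,"jaw":0.3}
  ]
}}

```text
clock: 31.65
tool_pos: [0.5899, 0.0902, 0.1374]
tool_rot: [0.707, -0.707, 0.0, -0.0]
wrist_force: [1.3, -0.8, 0.7]
width: 0.0417
grip_force: 40.0
```

Emit:
{"fn": "drive_tool", "kwargs": {
  "commands": [
    {"tx":0,"ty":0,"tz":0.2,"ax":0,"ay":0,"az":0,"jaw":0.3},
    {"tx":0,"ty":0,"tz":0.4,"ax":0,"ay":0,"az":0,"jaw":0.3},
    {"tx":0,"ty":0,"tz":0.6,"ax":0,"ay":0,"az":0,"jaw":0.3}
  ]
}}

```text
clock: 32.02
tool_pos: [0.5897, 0.0901, 0.1313]
tool_rot: [-0.707, 0.707, -0.0, 0.0]
wrist_force: [1.4, 0.6, 0.3]
width: 0.0421
grip_force: 40.0
```

Emit:
{"fn": "drive_tool", "kwargs": {
  "commands": [
    {"tx":0,"ty":0,"tz":0.1,"ax":0,"ay":0,"az":0,"jaw":0.3},
    {"tx":0,"ty":0,"tz":0.2,"ax":0,"ay":0,"az":0,"jaw":0.3}
  ]
}}

```text
clock: 32.28
tool_pos: [0.5896, 0.0901, 0.1293]
tool_rot: [-0.707, 0.707, -0.0, 0.0]
wrist_force: [1.3, 0.6, 0.7]
width: 0.0419
grip_force: 40.0
```

Emit:
{"fn": "drive_tool", "kwargs": {
  "commands": [
    {"tx":0,"ty":0,"tz":0.05,"ax":0,"ay":0,"az":0,"jaw":0.3},
    {"tx":0,"ty":0,"tz":0.1,"ax":0,"ay":0,"az":0,"jaw":0.3}
  ]
}}

```text
clock: 32.52
tool_pos: [0.5895, 0.0901, 0.1283]
tool_rot: [-0.707, 0.707, -0.0, 0.0]
wrist_force: [2.2, 1.6, 0.9]
width: 0.0419
grip_force: 40.0
```

Emit:
{"fn": "drive_tool", "kwargs": {
  "commands": [
    {"tx":0,"ty":0,"tz":0.05,"ax":0,"ay":0,"az":0,"jaw":0.3},
    {"tx":0,"ty":0,"tz":0.1,"ax":0,"ay":0,"az":0,"jaw":0.3}
  ]
}}

```text
clock: 32.78
tool_pos: [0.5896, 0.0901, 0.128]
tool_rot: [0.707, -0.707, 0.0, -0.0]
wrist_force: [0.4, -0.8, 5.9]
width: 0.0417
grip_force: 40.0
```

Emit:
{"fn": "drive_tool", "kwargs": {
  "commands": [
    {"tx":0,"ty":0,"tz":0.05,"ax":0,"ay":0,"az":0,"jaw":0.3},
    {"tx":0,"ty":0,"tz":0.1,"ax":0,"ay":0,"az":0,"jaw":0.3}
  ]
}}

```text
clock: 33.02
tool_pos: [0.5897, 0.0901, 0.1274]
tool_rot: [0.707, -0.707, 0.0, -0.0]
wrist_force: [0.5, 1.1, 8.0]
width: 0.0419
grip_force: 40.0
```

Emit:
{"fn": "drive_tool", "kwargs": {
  "commands": [
    {"tx":0,"ty":0,"tz":0.05,"ax":0,"ay":0,"az":0,"jaw":0.3},
    {"tx":0,"ty":0,"tz":0.1,"ax":0,"ay":0,"az":0,"jaw":0.3},
    {"tx":0,"ty":0,"tz":0.15,"ax":0,"ay":0,"az":0,"jaw":0.3},
    {"tx":0,"ty":0,"tz":0.15,"ax":0,"ay":0,"az":0,"jaw":0.3}
  ]
}}

```text
clock: 33.52
tool_pos: [0.5897, 0.09, 0.1266]
tool_rot: [0.707, -0.707, 0.0, -0.0]
wrist_force: [-0.2, -1.3, 9.9]
width: 0.0418
grip_force: 40.0
```

Emit:
{"fn": "drive_tool", "kwargs": {
  "commands": [
    {"tx":0,"ty":0,"tz":0.05,"ax":0,"ay":0,"az":0,"jaw":0.3},
    {"tx":0,"ty":0,"tz":0.1,"ax":0,"ay":0,"az":0,"jaw":0.3},
    {"tx":0,"ty":0,"tz":0.15,"ax":0,"ay":0,"az":0,"jaw":0.3},
    {"tx":0,"ty":0,"tz":0.15,"ax":0,"ay":0,"az":0,"jaw":0.3},
    {"tx":0,"ty":0,"tz":0.15,"ax":0,"ay":0,"az":0,"jaw":0.3}
  ]
}}

```text
clock: 34.15
tool_pos: [0.5897, 0.0901, 0.1257]
tool_rot: [0.707, -0.707, 0.001, -0.0]
wrist_force: [-1.7, 0.2, 13.3]
width: 0.0417
grip_force: 40.0
```

About 13 N is reached, so I'll release, rise and check.

Emit:
{"fn": "drive_tool", "kwargs": {
  "commands": [
    {"tx":0,"ty":0,"tz":0,"ax":0,"ay":0,"az":0,"jaw":0.8},
    {"tx":0,"ty":0,"tz":0,"ax":0,"ay":0,"az":0,"jaw":0.8},
    {"tx":0,"ty":0,"tz":0,"ax":0,"ay":0,"az":0,"jaw":0.8},
    {"tx":0,"ty":0,"tz":-4,"ax":0,"ay":0,"az":0,"jaw":0.8},
    {"tx":0,"ty":0,"tz":-9,"ax":0,"ay":0,"az":0,"jaw":0.8},
    {"tx":5,"ty":0,"tz":-12,"ax":0,"ay":0,"az":0,"jaw":0.8},
    {"tx":11,"ty":0,"tz":-12,"ax":0,"ay":0,"az":0,"jaw":0.8},
    {"tx":16,"ty":4,"tz":-12,"ax":0,"ay":0,"az":0,"jaw":0.8}
  ]
}}

```text
clock: 35.15
tool_pos: [0.551, -0.0705, 0.2427]
tool_rot: [-0.707, 0.707, -0.0, -0.0]
wrist_force: [-0.3, -0.3, 0.1]
width: 0.0694
grip_force: 0.0
```

Emit:
{"fn": "drive_tool", "kwargs": {
  "commands": [
    {"tx":0,"ty":4,"tz":0,"ax":0,"ay":0,"az":0,"jaw":0.8},
    {"tx":0,"ty":8,"tz":0,"ax":0,"ay":0,"az":0,"jaw":0.8},
    {"tx":0,"ty":8,"tz":0,"ax":0,"ay":0,"az":0,"jaw":0.8},
    {"tx":0,"ty":8,"tz":0,"ax":0,"ay":0,"az":0,"jaw":0.8}
  ]
}}

```text
clock: 35.65
tool_pos: [0.4708, -0.0687, 0.2434]
tool_rot: [0.707, -0.707, 0.0, -0.0]
wrist_force: [0.0, -0.7, 0.3]
width: 0.0694
grip_force: 0.0
```

Run:
```python
from h import *
s=env.snapshot('scene');p=proj(s,[[.59,.09,.05]])[0].astype(int)
save('s6',cv2.resize(s['color'][p[1]-32:p[1]+32,p[0]-40:p[0]+40],(750,600),interpolation=cv2.INTER_CUBIC))
```

```text
(no output)
```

View pics/s6.png

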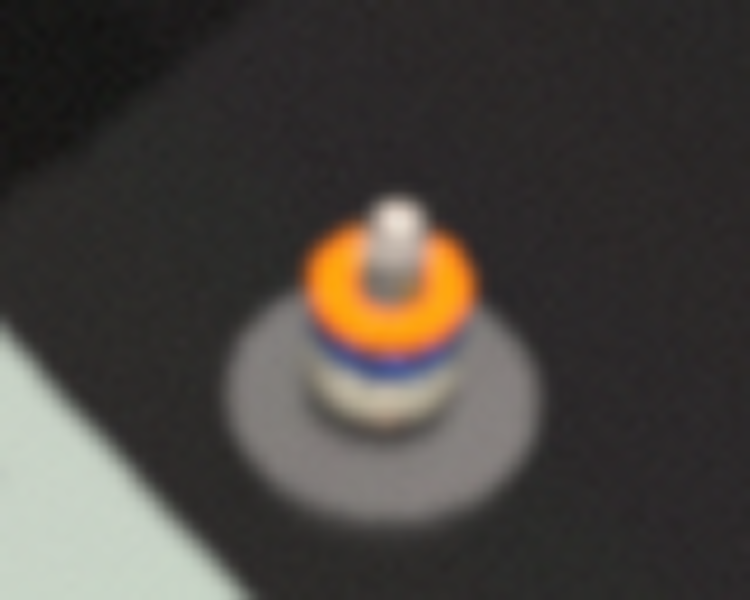

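The stack is level and tight: orange at (390,285), blue below it at (390,360), white at the bottom (385,395). The arm is well clear.

```bash
python3 -c "
from rig import env
print(env.sign_off())"
```

```text
the job is handed in; nothing more can be done
None
```

I threaded the spacers onto the arbor in order (thick, medium, thin) and pressed each home at about 13–14 N on the wrist. They are released and sit level in the last picture; I handed the job in at about 36 s, but sign-off gave no verdict.

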